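# Clamp a bare glass block on a prism platform

### The job

Clamp the long glass block with the slanted ends on the stage. Lift it from the optics tray by its two long frosted sides, gripping it gently (under 15 N) and keeping off its polished slanted ends, lay it softly on the middle of the platform, along the platform, and let go. Then take the clamp arm by its knob, swing it over the middle of the block and ease it down until the sprung foot presses on the glass with its spring about half compressed, without dragging or ramming the foot, and leave the other things where they are.

Things in the scene. Friction and masses are not known exactly. Their poses are not given: they have to be found in the camera images.
- glass_mid (a point): Centre (half-way up) of the loose glass block on the tray: a frosted bar 22 mm wide, 25 mm high, about 180 g. From above a parallelogram: long sides 70 mm, ends cut slanting, 104 mm over all. x along its length, y across, z up. The long sides face each other squarely for 36 mm about the centre: grip there. 5 to 10 N carries it, 15 N chips it. The clear slanted end faces must not be touched.
- platform (a point): Centre of the place for the block, on the top face of the stage's dark platform, 58 mm above the table. The stage is fixed. y is the platform's long direction and points to the clamp post, x across, z up. The platform reaches 38 mm either side in x, and in y from -66 to +92 mm. The block belongs with its centre here and its length along this y, either way round.
- post_axis (a point): Foot of the round steel clamp post (12 mm across, 88 mm high), on its axis at the platform's top face, 75 mm from platform along that +y. The post turns in the platform and carries the clamp arm, so the arm swings about this upright axis. z up.
- knob (a point): Centre (half-way up) of the round steel knob on the end of the clamp arm, 16 mm across, 18 mm high, upright, 75 mm from the post axis. It is fixed to the arm, whose black bar (12 mm wide, 10 mm deep) begins 9 mm below this point. The arm swings and slides on the post in one piece and stays where it is left; there is no lock to undo.
- clamp_swing (a joint): Swing of the clamp arm about the post in rad: 0 has the arm lying along the platform with its knob right above platform; growing values swing it clockwise seen from above, so that near 1.57 it points to the -x of platform. It runs from -0.3 to 2.0, starts at 1.3 to 1.9 and turns stiffly (about 0.7 N at the knob).
- clamp_arm (a joint): How far the arm has been pushed down along the post, in m: 0 (top) to 0.034, starting at 0 to 0.008. At 0 the knob's centre is 82 mm and the foot 47 mm above the platform's top face. It slides stiffly: about 4 N moves it, and up to 3.5 N more while the foot presses.
- foot (a point): Centre of the underside of the white plastic foot (10 mm across) of the spring plunger, directly below the knob: 35 mm below knob when its spring is free. x, y as the arm: y along the arm to the post, z up.
- plunger (a joint): How far the sprung foot is pushed up into the arm, in m: 0 free, 0.008 bottomed. Its spring gives 0.7 N at 0, 2.1 N at 0.004 and 3.5 N at 0.008; beyond that it is solid. With the block in place the foot meets the glass at clamp_arm = 0.022 and is half compressed at 0.026.
- tray: Fixed shallow grey optics tray, 150 by 310 mm (its x and y), lip 14 mm high, lined with dark foam whose top is 9 mm above the table. Origin under its centre. The three optics lie on it in any order, about 95 mm apart along its y.
- lens_mid (a point): Bystander: loose round clear lens, 40 mm across and 9 mm high, lying on the tray. Its middle.
- corner_prism_mid (a point): Bystander: loose small three-cornered clear glass prism standing on the tray, 30 mm legs, 25 mm high. A point inside it at half height.
- driver: Bystander: screwdriver, 190 mm long, lying on the table beyond the tray and stage. Origin on its underside.
Not all that is in view belongs to the job. What is meant by the part that bears glass_mid is not blue, orange or purple, and is the smaller of those in its own colour.

How it is judged:
On the way:
1. the glass block lies on the middle of the platform, along it, and has been let go (x of glass_mid in the frame of platform between -0.006 and 0.006 m and y of glass_mid in the frame of platform between -0.008 and 0.008 m and z of glass_mid in the frame of platform between 0.0095 and 0.015 m and angle between the x axis of glass_mid and the y axis of platform, either way round below 0.12 rad and contact force between the fingers and glass below 0.05 N and linear speed of glass below 0.02 m/s), for 0.2 s.
At the end, for the whole second after the job is handed in: The block lies at rest on the platform within 6 mm across and 8 mm along of its middle and within 7 degrees of its length; the foot presses on the block within 6 mm of its centre line and 12 mm of its middle, its spring compressed 2 to 6.5 mm of 8; everything let go (x of glass_mid in the frame of platform between -0.006 and 0.006 m and y of glass_mid in the frame of platform between -0.008 and 0.008 m and z of glass_mid in the frame of platform between 0.0095 and 0.015 m and angle between the x axis of glass_mid and the y axis of platform, either way round below 0.12 rad and y of foot in the frame of glass_mid between -0.006 and 0.006 m and x of foot in the frame of glass_mid between -0.012 and 0.012 m and value of joint plunger between 0.002 and 0.0065 m and contact force between plunger and glass above 0.5 N and linear speed of glass below 0.01 m/s); the robot touches nothing.
It fails at once if the glass is gripped with more than 15 N on each finger (30 N over both), or the fingers touch a polished slanted end (contact force between the fingers and glass above 30 N or contact force between the fingers and glass_c1 above 0.2 N or contact force between the fingers and glass_c2 above 0.2 N).
It fails at once if the block is pressed hard on the platform (over 15 N), or dropped (falling free faster than 0.35 m/s, from more than about 6 mm) (contact force between stage_c3 and glass above 15 N or (contact force between the fingers and glass below 0.05 N and linear speed of glass above 0.35 m/s)).
It fails at once if the foot is rammed on the glass (over 7 N) (contact force between plunger and glass above 7 N).
It fails at once if the foot presses on the glass away from its middle (more than 8 mm across or 15 mm along), or is dragged over it (contact force between plunger and glass above 0.3 N and not (y of foot in the frame of glass_mid between -0.008 and 0.008 m and x of foot in the frame of glass_mid between -0.015 and 0.015 m)).
It fails at once if a bystander is moved by more than 10 mm (distance of any of lens_mid, corner_prism_mid, driver from where it was at the start of the episode above 0.01 m).
It also fails if it takes over 64 s, if anything falls off the work surface, if the arm or the gripper's body presses on something with over 40 N, if the wrist force passes 120 N, or if a joint passes its speed limit or range.

### The arm

A 7-joint arm with a two-finger parallel gripper is mounted at the origin on the work surface. World frame = base frame: x ahead of the robot, y to its left, z up, the work surface at z = 0. Lengths are in m, angles in rad, forces in N, time in s.
With the tool pointing down it reaches from about 0.425 to 0.875 m from the base axis. Payload 4.7 kg.
Tool frame: the origin (TCP) lies midway between the tips of the shut fingers; the grasp point (between the pads) lies 19 mm behind it; x points along the fingers, y is the direction in which the jaws open and shut, and the axes are right-handed (so a half turn about x gives the same grasp; the last joint's range is limited). The gripper opens to 87 mm and grips with 3 to 60 N. Pads are 19 mm wide; open, the fingers measure 117 mm over their backs; the gripper's body (75 mm by 190 mm) begins 51 mm behind the grasp point.
Start: joints at [1.121, 0.321, -0.07, 1.45, 0.023, 1.371, -0.057], TCP at [0.291, -0.581, 0.223] pointing down, gripper open.
Joint ranges: [-2.86, 2.86], [-0.3, 2.09], [-1.38, 1.24], [0.06, 2.45], [-1.56, 4.7], [0.09, 2.05], [-2.69, 2.69]. Speed limits (rad/s): [2.57, 2.57, 3.14, 3.14, 3.14, 3.14, 3.14].

### API

Orientations are given as a rotation vector (axis times angle).
In Python, from bench import ctrl gives the robot as it stands. The module is installed in compiled form; this text tells all that it offers.
- The arm moves only by the shell command python3 -m jog 'ROWS' [FORCE]. ROWS is JSON, a list of rows, each an object with "rot": the turn, a rotation vector about the tool's x, y, z in units of 5 degrees (1.0 is 5 degrees), a list of three; "travel": the shift along the tool's x, y, z in units of 0.3 m (1.0 is 0.3 m), a list of three; "jaw": the closure, from -1 (fully open) to 1 (shut), so that 0 is half open. In form: [{"rot": [ax, ay, az], "travel": [tx, ty, tz], "jaw": jaw}, ...]. A call has 1 to 8 rows; each row shifts and turns the commanded pose from where the row before left it, along the tool's axes as they then stand; what a row does not reach is not made up. A row lasts 1/10 s, in which the tool goes at most 50 mm and 8.59 degrees, less where a joint would pass 70% of its speed; a pose out of reach is approached as far as the arm can. A call with a number of a shift or a turn outside -1 to 1 is refused whole. A call with a gripper value outside its range is refused whole. The fingers move at their own pace and stop on an object; FORCE is the grip in N (left out, the last holds). Time passes only in rows, so rows that do not move let the fingers close. It gives the time, the measured TCP pose, the force and the opening at its end, in the units of the state.
- ctrl.get_state(): the state, without advancing time (a new reading comes with each control period).
- ctrl.get_image(name): name is "scene" or "top" or "wrist"; returns the picture (420x560x3 uint8, red, green, blue); there is no depth.
- ctrl.camera_model(name): a dict with "mtx" (3x3 intrinsics, pixels), "extrinsics" (4x4, takes a point from world to camera coordinates); the wrist camera has in their place "hand_eye" (4x4, takes a point from camera to tool coordinates, whose origin is the TCP and whose axes are the tool frame's). Camera axes: x right, y up, looking along -z (the intrinsics and any distortion apply to the point x, -y, -z); pixel columns grow to the right and rows downward; lengths in m; the calibration is good to about 2 mm. A picture is of the moment at which its call begins: read the wrist's pose just before it. camera_model takes no time and is no camera call.
- ctrl.close_job(): hands the job in, once; it reports no verdict.
The state is a dict: "time": time; "joint_positions": joint angles; "qd": joint speeds; "joint_torque": joint torques, N m; "position": TCP position; "tool_rot": TCP orientation; "ft_force": force on the tool from outside, world axes, zero at the start; "torque": the same for the moment, N m; "grip_width": opening from 0.0 (shut) to 1.0 (fully open).
Only numpy, scipy, OpenCV 4.12 (cv2) and the standard library are available. Lean on these libraries where they do the work, as an engineer would, in place of code of your own. Each camera call takes 0.05 s, during which the arm holds its last target.

## Working session

There is one attempt and no reset: what is moved stays moved. The work goes in short steps, Python scripts to look and compute and a shell command to move; the robot and the scene stay as the last step left them, time stands still between calls to the robot, and variables do not carry over. Pictures are saved under pics/ and viewed, and the job is handed in when it is done.

```bash
ls; mkdir -p pics; cat > h.py <<'E'
import numpy as np, cv2
from bench import ctrl
def snap(n,f):
    im=ctrl.get_image(n); cv2.imwrite('pics/'+f,im[:,:,::-1]); return im
E
python3 - <<'E'
from h import *
np.set_printoptions(precision=4,suppress=True)
for n in ['scene','top','wrist']:
    print(n,ctrl.camera_model(n))
s=ctrl.get_state(); print(s)
for n in ['scene','top','wrist']: snap(n,n+'0.png')
E
```

```text
pics
scene {'mtx': array([[386.7308,   0.    , 275.6516],
       [  0.    , 386.7308, 208.0207],
       [  0.    ,   0.    ,   1.    ]]), 'extrinsics': array([[ 0.8312,  0.556 ,  0.0085, -0.4982],
       [-0.377 ,  0.5523,  0.7435,  0.14  ],
       [ 0.4087, -0.6212,  0.6687, -1.0907],
       [ 0.    ,  0.    ,  0.    ,  1.    ]])}
top {'mtx': array([[398.6945,   0.    , 275.3121],
       [  0.    , 398.6945, 208.4744],
       [  0.    ,   0.    ,   1.    ]]), 'extrinsics': array([[-0.0076, -0.9997, -0.0213,  0.0214],
       [ 0.9874, -0.0108,  0.1576, -0.6093],
       [-0.1578, -0.0199,  0.9873, -0.8175],
       [ 0.    ,  0.    ,  0.    ,  1.    ]])}
wrist {'mtx': array([[377.0606,   0.    , 275.5238],
       [  0.    , 377.0606, 208.1598],
       [  0.    ,   0.    ,   1.    ]]), 'hand_eye': array([[ 0.0004,  0.2651, -0.9642, -0.1632],
       [ 1.    , -0.0011,  0.0002,  0.0006],
       [-0.001 , -0.9642, -0.2651, -0.0735],
       [ 0.    ,  0.    ,  0.    ,  1.    ]])}
{'time': 0.0, 'joint_positions': array([ 1.1211,  0.3219, -0.0701,  1.4517,  0.0226,  1.3708, -0.0569]), 'qd': array([ 0.0019, -0.0015,  0.0003,  0.    , -0.0002,  0.0006, -0.0004]), 'joint_torque': array([ -0.0002, -49.1294,  -0.404 , -31.2527,  -0.064 ,   0.0438,
         0.0002]), 'position': array([ 0.2905, -0.5809,  0.2214]), 'tool_rot': array([ 1.9636,  0.4657, -1.9647]), 'ft_force': array([ 0.362 ,  0.0374, -0.3423]), 'torque': array([-0.0242,  0.0159,  0.0476]), 'grip_width': 0.9976926717068673}
```

View pics/top0.png

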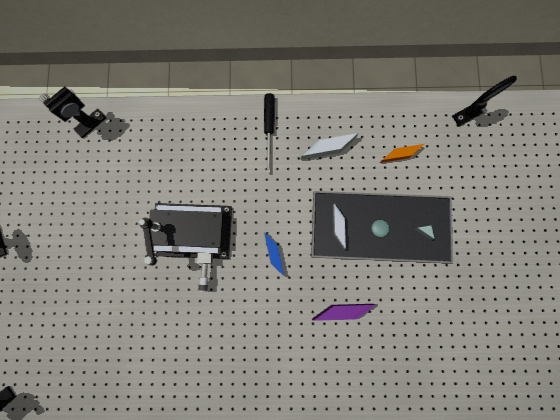

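View pics/scene0.png

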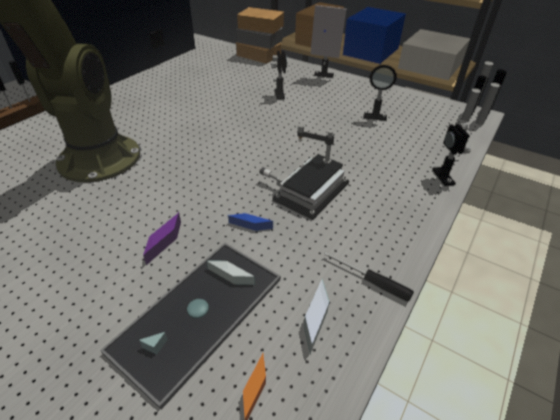

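View pics/wrist0.png

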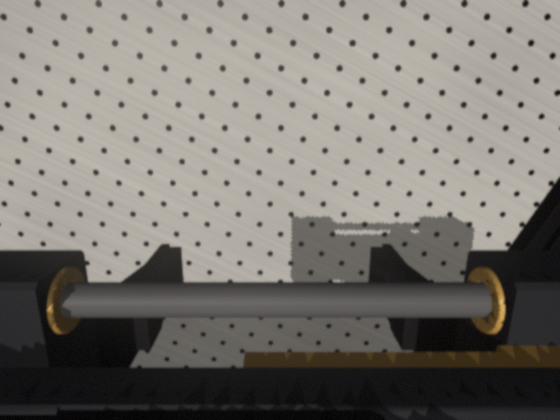

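Candidates for the glass block (top view): pale bar on the tray (340,228), larger pale bar on the table (330,146), blue (275,255), orange (402,153) and purple (345,312). The description rules out the coloured ones. That leaves two pale bars, and the smaller one, on the tray at (340,228), fits. I'll confirm with an enlarged crop.

```bash
python3 - <<'E'
import cv2,numpy as np
im=cv2.imread('pics/top0.png')
a=cv2.resize(im[120:270,290:465],None,fx=4.5,fy=4,interpolation=cv2.INTER_CUBIC)[:600]
cv2.imwrite('pics/c1.png',a)
a=cv2.resize(im[190:300,130:245],None,fx=5,fy=5,interpolation=cv2.INTER_CUBIC)
cv2.imwrite('pics/c2.png',a)
g=cv2.cvtColor(im,cv2.COLOR_BGR2HSV)
for (x,y) in [(340,228),(330,146),(380,228),(426,231)]: print(im[y,x],g[y,x])
E
```

```text
[201 190 186] [112  19 201]
[196 191 184] [103  16 196]
[139 144 116] [ 85  50 144]
[165 171 146] [ 83  37 171]
```

View pics/c1.png

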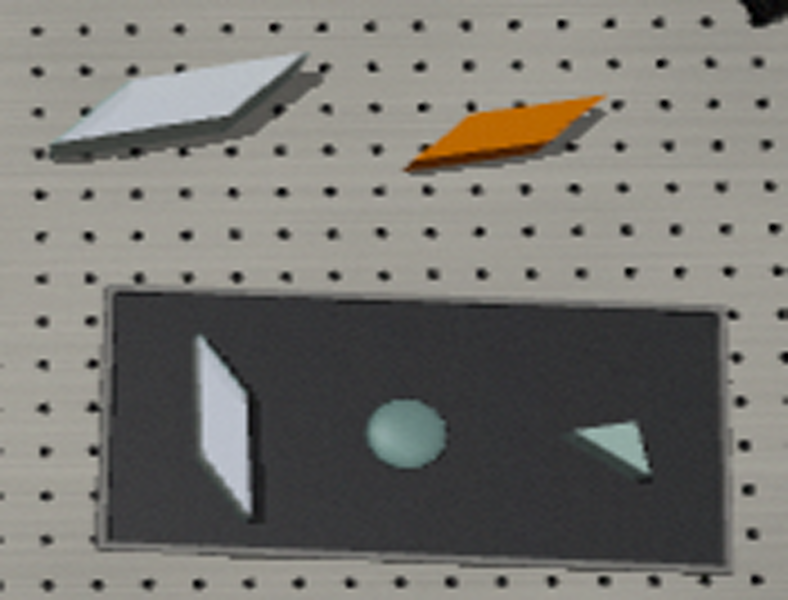

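View pics/c2.png

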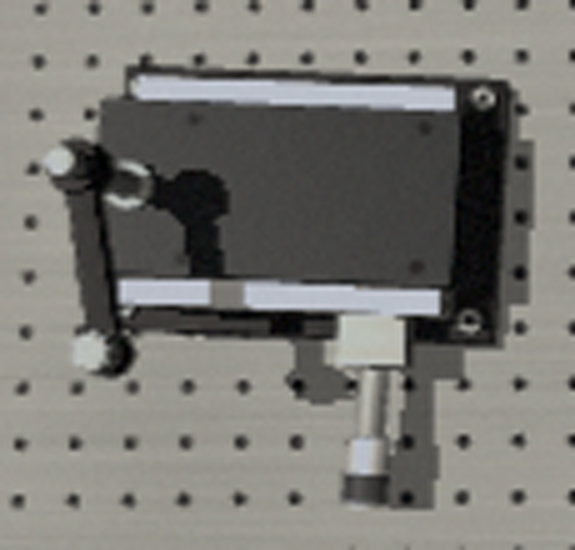

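The crop confirms it: the pale bar on the tray, with top corners at about (334,204), (345,217), (346,249) and (335,234), is clearly shorter than the pale bar at (330,146). The stage has its post at about (144,222) in the top view, and the knob at about (148,260).

```bash
cat >> h.py <<'E'
from scipy.spatial.transform import Rotation as R
np.set_printoptions(precision=4,suppress=True)
def camray(n,uv,pose=None):
    m=ctrl.camera_model(n); K=m['mtx']
    uv=np.atleast_2d(np.array(uv,float))
    d=np.c_[(uv[:,0]-K[0,2])/K[0,0],-(uv[:,1]-K[1,2])/K[1,1],-np.ones(len(uv))]
    if n=='wrist':
        p,rv=pose; Rt=R.from_rotvec(rv).as_matrix(); H=m['hand_eye']
        o=p+Rt@H[:3,3]; return o,(Rt@H[:3,:3]@d.T).T
    E=m['extrinsics']; return -E[:3,:3].T@E[:3,3],(E[:3,:3].T@d.T).T
def onplane(n,uv,z,pose=None):
    o,d=camray(n,uv,pose); return o+d*((z-o[2])/d[:,2])[:,None]
def proj(n,P,pose=None):
    m=ctrl.camera_model(n);K=m['mtx'];P=np.atleast_2d(P)
    if n=='wrist':
        p,rv=pose;Rt=R.from_rotvec(rv).as_matrix();H=m['hand_eye']
        q=(P-p)@Rt; c=(q-H[:3,3])@H[:3,:3]
    else: E=m['extrinsics']; c=P@E[:3,:3].T+E[:3,3]
    return np.c_[K[0,2]+K[0,0]*c[:,0]/-c[:,2],K[1,2]-K[1,1]*c[:,1]/-c[:,2]]
def tri(rays):
    A=np.zeros((3,3));b=np.zeros(3)
    for o,d in rays:
        d=d/np.linalg.norm(d);M=np.eye(3)-np.outer(d,d);A+=M;b+=M@o
    x=np.linalg.solve(A,b)
    return x,[np.linalg.norm((np.eye(3)-np.outer(d,d)/(d@d))@(x-o)) for o,d in rays]
E
python3 - <<'E'
from h import *
s=ctrl.get_state();print(R.from_rotvec(s['tool_rot']).as_matrix())
c=np.array([(197,335),(248,390),(250,515),(202,458)])/[4.5,4]+[290,120]
P=onplane('top',c,.034);print(P,P.mean(0))
for i in range(4): print(np.linalg.norm(P[i]-P[(i+1)%4]))
st=np.array([(58,160),(95,352),(130,75),(455,90),(440,310),(118,300),(508,80),(500,345)])/5+[130,190]
for q,z in zip(st,[.146,.145,.058,.058,.058,.058,.03,.03]): print(q,onplane('top',q,z))
E
```

```text
[[-0.0007  0.4474 -0.8943]
 [ 0.0012 -0.8943 -0.4474]
 [-1.     -0.0014  0.0001]]
[[ 0.6209 -0.113   0.034 ]
 [ 0.5901 -0.1369  0.034 ]
 [ 0.5218 -0.1355  0.034 ]
 [ 0.5529 -0.1134  0.034 ]] [ 0.5714 -0.1247  0.034 ]
0.03900029330478296
0.06830299531442574
0.03817612254278645
0.06800487670222786
[141.6 222. ] [[0.5703 0.2719 0.146 ]]
[149.  260.4] [[0.4967 0.2547 0.145 ]]
[156. 205.] [[0.6184 0.2739 0.058 ]]
[221. 208.] [[0.6103 0.1326 0.058 ]]
[218. 252.] [[0.5159 0.1377 0.058 ]]
[153.6 250. ] [[0.5214 0.2752 0.058 ]]
[231.6 206. ] [[0.6191 0.1134 0.03  ]]
[230. 259.] [[0.5019 0.1158 0.03  ]]
```

```bash
python3 -m jog '[{"rot":[0,0,0],"travel":[-0.008,-0.0785,-0.126],"jaw":-1},{"rot":[0,0,0],"travel":[-0.008,-0.0785,-0.126],"jaw":-1},{"rot":[0,0,0],"travel":[-0.008,-0.0785,-0.126],"jaw":-1},{"rot":[0,0,0],"travel":[-0.008,-0.0785,-0.126],"jaw":-1},{"rot":[0,0,0],"travel":[-0.008,-0.0785,-0.126],"jaw":-1},{"rot":[0,0,0],"travel":[-0.008,-0.0785,-0.126],"jaw":-1},{"rot":[0,0,0],"travel":[-0.008,-0.0785,-0.126],"jaw":-1},{"rot":[0,0,0],"travel":[-0.008,-0.0785,-0.126],"jaw":-1}]' 7
python3 -m jog '[{"rot":[0,0,0],"travel":[-0.008,-0.0785,-0.126],"jaw":-1},{"rot":[0,0,0],"travel":[-0.008,-0.0785,-0.126],"jaw":-1},{"rot":[0,0,0],"travel":[-0.008,-0.0785,-0.126],"jaw":-1},{"rot":[0,0,0],"travel":[-0.008,-0.0785,-0.126],"jaw":-1},{"rot":[0.9,0,0],"travel":[0,0,0],"jaw":-1},{"rot":[0.9,0,0],"travel":[0,0,0],"jaw":-1},{"rot":[0.9,0,0],"travel":[0,0,0],"jaw":-1},{"rot":[0.9,0,0],"travel":[0,0,0],"jaw":-1}]'
python3 -m jog '[{"rot":[0.9,0,0],"travel":[0,0,0],"jaw":-0.3},{"rot":[0.8,0,0],"travel":[0,0,0],"jaw":-0.3},{"rot":[0,0,0],"travel":[0,0,0],"jaw":-0.3},{"rot":[0,0,0],"travel":[0,0,0],"jaw":-0.3}]'
python3 - <<'E'
from h import *
s=ctrl.get_state();print(s['time'],s['position'],s['tool_rot'],s['joint_positions'],s['grip_width']);print(R.from_rotvec(s['tool_rot']).as_matrix())
snap('wrist','w1.png')
E
```

```text
time: 0.95
position: [0.4774, -0.2759, 0.2417]
tool_rot: [1.963, 0.463, -1.964]
ft_force: [0.4, -0.4, 0.8]
grip_width: 1.001
time: 1.75
position: [0.5698, -0.1256, 0.2509]
tool_rot: [2.144, 0.158, -2.146]
ft_force: [0.6, -0.2, 0.6]
grip_width: 1.001
time: 2.15
position: [0.5699, -0.1257, 0.2511]
tool_rot: [2.219, 0.003, -2.22]
ft_force: [-0.1, -0.5, -1.5]
grip_width: 0.724
2.15 [ 0.5699 -0.1257  0.2511] [ 2.2195  0.0033 -2.2205] [ 0.5149  0.1902 -0.3941  1.5683  0.0738  1.3983 -1.4534] 0.724279105709103
[[-0.0004  0.0029 -1.    ]
 [ 0.     -1.     -0.0029]
 [-1.     -0.      0.0004]]
```

View pics/w1.png

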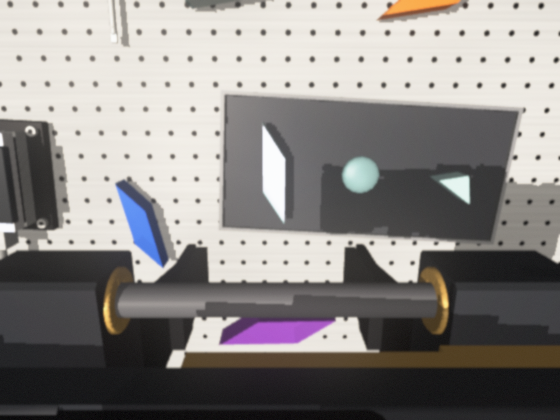

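The block shows at (274,172), with corners near (263,125) and (285,221). The lens is at (361,174) and the prism at (455,187). I'll measure the corners here, descend, and measure again.

```bash
cat >> h.py <<'E'
def quad(im,roi,lo=170):
    x0,y0,x1,y1=roi; g=cv2.cvtColor(im,cv2.COLOR_RGB2GRAY)
    m=np.zeros_like(g); m[y0:y1,x0:x1]=(g[y0:y1,x0:x1]>lo)*255
    cs,_=cv2.findContours(m,cv2.RETR_EXTERNAL,cv2.CHAIN_APPROX_NONE)
    c=max(cs,key=cv2.contourArea)
    for e in np.arange(.01,.1,.004):
        p=cv2.approxPolyDP(c,e*cv2.arcLength(c,True),True)
        if len(p)<=4: break
    # refine: line fits to each side
    p=p[:,0].astype(float); n=len(p); c=c[:,0].astype(float); L=[]
    for i in range(n):
        a,b=p[i],p[(i+1)%n]; l=np.linalg.norm(b-a); t=(b-a)/l
        s=(c-a)@t; d=np.abs((c-a)@[-t[1],t[0]])
        q=c[(s>.12*l)&(s<.88*l)&(d<2.5)].astype(np.float32)
        L.append(cv2.fitLine(q,cv2.DIST_HUBER,0,.01,.01).ravel())
    out=[]
    for i in range(n):
        a,b=L[i-1],L[i]; k=np.linalg.solve(np.c_[a[:2],-b[:2]],b[2:]-a[2:]); out.append(a[2:]+k[0]*a[:2])
    return np.array(out),cv2.contourArea(c.astype(np.float32))
def st():
    s=ctrl.get_state(); return s['position'],s['tool_rot']
E
python3 - <<'E'
from h import *
im=cv2.imread('pics/w1.png')[:,:,::-1].copy()
q,a=quad(im,(235,110,310,235)); print(q,a)
pose=st(); P=onplane('wrist',q,.034,pose); print(P,P.mean(0),[np.linalg.norm(P[i]-P[i-1]) for i in range(4)])
np.save('q1.npy',q); np.save('pose1.npy',np.array(pose))
E
python3 -m jog '[{"rot":[0,0,0],"travel":[0.1,0,0],"jaw":-0.3},{"rot":[0,0,0],"travel":[0.1,0,0],"jaw":-0.3},{"rot":[0,0,0],"travel":[0.1,0,0],"jaw":-0.3},{"rot":[0,0,0],"travel":[0.1,0,0],"jaw":-0.3},{"rot":[0,0,0],"travel":[0,0,0],"jaw":-0.3},{"rot":[0,0,0],"travel":[0,0,0],"jaw":-0.3},{"rot":[0,0,0],"travel":[0,0,0],"jaw":-0.3}]'
python3 - <<'E'
from h import *
p=st(); np.save('pose2.npy',np.array(p)); print(p); snap('wrist','w2.png')
E
```

```text
[[262.     123.5849]
 [262.     191.031 ]
 [284.     223.9751]
 [284.     158.1075]] 1459.0
[[ 0.6252 -0.1121  0.034 ]
 [ 0.5571 -0.1117  0.034 ]
 [ 0.5215 -0.1348  0.034 ]
 [ 0.5912 -0.1341  0.034 ]] [ 0.5737 -0.1232  0.034 ] [np.float64(0.04046746952164865), np.float64(0.06809037007847252), np.float64(0.042458373467887514), np.float64(0.06977050114850814)]
time: 2.9
position: [0.5714, -0.1259, 0.1334]
tool_rot: [2.224, 0.001, -2.217]
ft_force: [0.4, -0.2, 0.2]
grip_width: 0.652
(array([ 0.5714, -0.1259,  0.1334]), array([ 2.2238,  0.0009, -2.2168]))
```

View pics/w2.png

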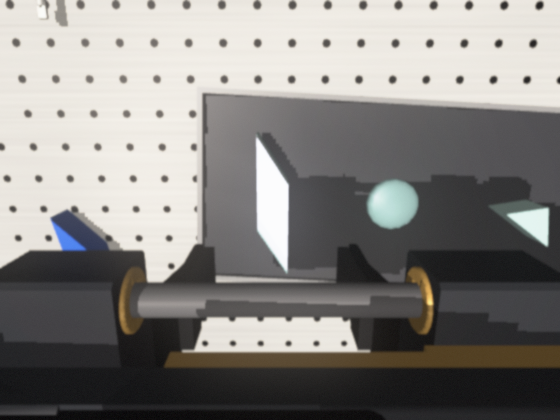

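The block is now larger, with corners near (257,133), (257,233), (289,272) and (288,187).

```bash
python3 - <<'E'
from h import *
im=cv2.imread('pics/w2.png')[:,:,::-1].copy()
q,a=quad(im,(235,110,315,285),190); print(q,a)
pose=np.load('pose2.npy'); p1=np.load('pose1.npy'); q1=np.load('q1.npy')
P=onplane('wrist',q,.034,pose); print(P,P.mean(0),[np.linalg.norm(P[i]-P[i-1]) for i in range(4)])
for i in range(4):
    o,d=camray('wrist',q[i],pose); o1,d1=camray('wrist',q1[i],p1); print(tri([(o,d[0]),(o1,d1[0])]))
# long sides direction
for i,j in((0,1),(3,2)): 
    v=P[i]-P[j]; print('yaw deg',np.degrees(np.arctan2(v[1],v[0])))
t=np.array([[204,94],[203,276]]);print('tray edge',onplane('wrist',t,.014,pose))
E
```

```text
[[255.4701 135.3293]
 [257.3798 230.3018]
 [287.     272.3434]
 [287.     183.8621]] 2749.0
[[ 0.6249 -0.1121  0.034 ]
 [ 0.5562 -0.1127  0.034 ]
 [ 0.5227 -0.1348  0.034 ]
 [ 0.591  -0.1341  0.034 ]] [ 0.5737 -0.1234  0.034 ] [np.float64(0.04039023348081687), np.float64(0.06865092873636186), np.float64(0.04011848041129239), np.float64(0.0682620993041033)]
(array([ 0.6256, -0.1125,  0.0426]), [np.float64(9.185313831252124e-05), np.float64(9.18531383124894e-05)])
(array([ 0.5586, -0.1125,  0.0409]), [np.float64(0.0005584071656209663), np.float64(0.0005584071656209519)])
(array([ 0.5186, -0.1351,  0.0252]), [np.float64(6.051927545062779e-05), np.float64(6.051927545056994e-05)])
(array([ 0.5917, -0.134 ,  0.0376]), [np.float64(1.7494886255225128e-05), np.float64(1.7494886255275062e-05)])
yaw deg 0.5172947168937068
yaw deg 0.6035764432242176
tray edge [[ 0.6525 -0.0744  0.014 ]
 [ 0.5101 -0.0669  0.014 ]]
```

```bash
python3 -m jog '[{"rot":[0,0,0],"travel":[0.05,-0.004,-0.004],"jaw":0},{"rot":[0,0,0],"travel":[0.08,-0.004,-0.004],"jaw":0},{"rot":[0,0,0],"travel":[0.1,0,0],"jaw":0},{"rot":[0,0,0],"travel":[0.07,0,0],"jaw":0},{"rot":[0,0,0],"travel":[0.05,0,0],"jaw":0},{"rot":[0,0,0],"travel":[0,0,0],"jaw":0},{"rot":[0,0,0],"travel":[0,0,0],"jaw":0}]' 7
python3 - <<'E'
from h import *
print(st()); snap('wrist','w3.png')
E
```

```text
time: 3.65
position: [0.5729, -0.1233, 0.0268]
tool_rot: [2.221, 0.001, -2.22]
ft_force: [-0.1, 0.4, -0.2]
grip_width: 0.504
(array([ 0.5729, -0.1233,  0.0268]), array([ 2.2215,  0.0015, -2.2199]))
```

View pics/w3.png

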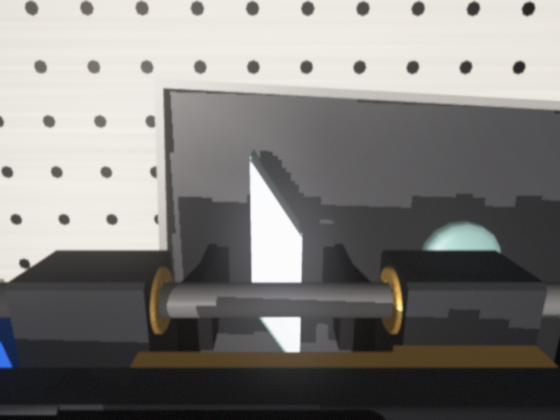

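The block (columns 250–301) sits between the fingers (195–355), centred. I'll descend and close.

```bash
python3 -m jog '[{"rot":[0,0,0],"travel":[0.025,0,0],"jaw":0},{"rot":[0,0,0],"travel":[0.02,0,0],"jaw":0},{"rot":[0,0,0],"travel":[0,0,0],"jaw":0.3},{"rot":[0,0,0],"travel":[0,0,0],"jaw":0.4},{"rot":[0,0,0],"travel":[0,0,0],"jaw":0.5},{"rot":[0,0,0],"travel":[0,0,0],"jaw":0.6},{"rot":[0,0,0],"travel":[0,0,0],"jaw":0.6},{"rot":[0,0,0],"travel":[0,0,0],"jaw":0.6}]' 7

```

```text
time: 4.5
position: [0.5726, -0.1234, 0.0131]
tool_rot: [2.221, 0.001, -2.22]
ft_force: [-0.4, -0.7, 1.1]
grip_width: 0.256
```

Grip at 0.256 × 87 = 22.3 mm, which matches the block. Lifting.

```bash
python3 -m jog '[{"rot":[0,0,0],"travel":[0,0,0],"jaw":0.8},{"rot":[0,0,0],"travel":[-0.03,0,0],"jaw":0.8},{"rot":[0,0,0],"travel":[-0.06,0,0],"jaw":0.8},{"rot":[0,0,0],"travel":[-0.1,0,0],"jaw":0.8},{"rot":[0,0,0],"travel":[-0.12,0,0],"jaw":0.8},{"rot":[0,0,0],"travel":[-0.12,0,0],"jaw":0.8},{"rot":[0,0,0],"travel":[-0.1,0,0],"jaw":0.8},{"rot":[0,0,0],"travel":[-0.06,0,0],"jaw":0.8}]' 8
python3 -m jog '[{"rot":[-1,0,0],"travel":[0,0,0],"jaw":0.8},{"rot":[-1,0,0],"travel":[0,0,0],"jaw":0.8},{"rot":[-1,0,0],"travel":[0,0,0],"jaw":0.8},{"rot":[-1,0,0],"travel":[0,0,0],"jaw":0.8},{"rot":[-1,0,0],"travel":[0,0,0],"jaw":0.8},{"rot":[-1,0,0],"travel":[0,0,0],"jaw":0.8},{"rot":[-1,0,0],"travel":[0,0,0],"jaw":0.8},{"rot":[-1,0,0],"travel":[0,0,0],"jaw":0.8}]'
python3 -m jog '[{"rot":[-1,0,0],"travel":[0,0,0],"jaw":0.8},{"rot":[-1,0,0],"travel":[0,0,0],"jaw":0.8},{"rot":[-1,0,0],"travel":[0,0,0],"jaw":0.8},{"rot":[-1,0,0],"travel":[0,0,0],"jaw":0.8},{"rot":[-1,0,0],"travel":[0,0,0],"jaw":0.8},{"rot":[-1,0,0],"travel":[0,0,0],"jaw":0.8},{"rot":[-1,0,0],"travel":[0,0,0],"jaw":0.8},{"rot":[-1,0,0],"travel":[0,0,0],"jaw":0.8}]'
python3 -m jog '[{"rot":[-1,0,0],"travel":[0,0,-0.1],"jaw":0.8},{"rot":[-0.9,0,0],"travel":[0,0,-0.1],"jaw":0.8},{"rot":[0,0,0],"travel":[0,0,-0.1],"jaw":0.8},{"rot":[0,0,0],"travel":[0,0,-0.1],"jaw":0.8},{"rot":[0,0,0],"travel":[0,0,-0.1],"jaw":0.8},{"rot":[0,0,0],"travel":[0,0,0],"jaw":0.8},{"rot":[0,0,0],"travel":[0,0,0],"jaw":0.8}]'
python3 - <<'E'
from h import *
p=st(); np.save('pose4.npy',np.array(p));print(p,R.from_rotvec(p[1]).as_matrix()); snap('wrist','w4.png');snap('top','t4.png')
E
```

```text
time: 5.3
position: [0.5732, -0.1232, 0.1931]
tool_rot: [2.224, 0.001, -2.216]
ft_force: [0.4, -0.5, -3.0]
grip_width: 0.248
time: 6.1
position: [0.5719, -0.1231, 0.1899]
tool_rot: [1.813, 0.666, -1.814]
ft_force: [-0.4, 0.2, -2.2]
grip_width: 0.253
time: 6.9
position: [0.5719, -0.1231, 0.1899]
tool_rot: [1.332, 1.125, -1.334]
ft_force: [-0.1, 0.3, -1.6]
grip_width: 0.253
time: 7.6
position: [0.5803, 0.0287, 0.19]
tool_rot: [1.211, 1.208, -1.211]
ft_force: [0.6, 0.4, -2.7]
grip_width: 0.255
(array([0.5803, 0.0287, 0.19  ]), array([ 1.2109,  1.2081, -1.2112])) [[-0.0002  1.     -0.0025]
 [-0.     -0.0025 -1.    ]
 [-1.     -0.0002  0.    ]]
```

View pics/w4.png

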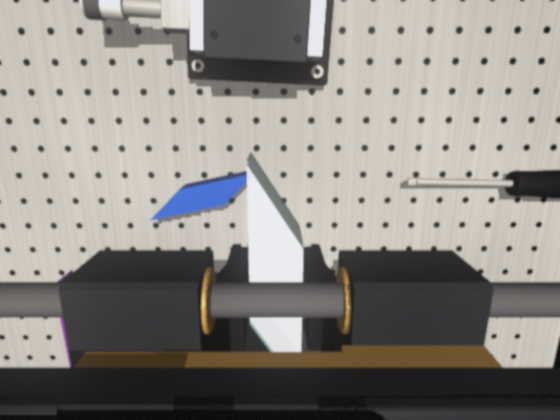

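View pics/t4.png

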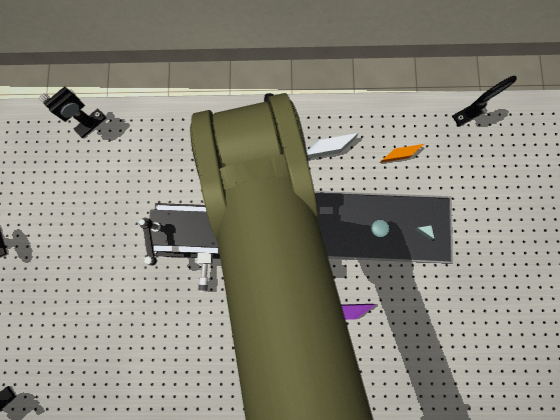

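The block is held squarely (columns 248–303) and the stage edge is coming into view at the top. I'll go closer and higher for two views.

```bash
python3 -m jog '[{"rot":[0,0,0],"travel":[-0.06,0,-0.08],"jaw":0.8},{"rot":[0,0,0],"travel":[-0.06,0,-0.09],"jaw":0.8},{"rot":[0,0,0],"travel":[-0.06,0,-0.09],"jaw":0.8},{"rot":[0,0,0],"travel":[-0.05,0,-0.08],"jaw":0.8},{"rot":[0,0,0],"travel":[0,0,0],"jaw":0.8},{"rot":[0,0,0],"travel":[0,0,0],"jaw":0.8},{"rot":[0,0,0],"travel":[0,0,0],"jaw":0.8}]'
python3 - <<'E'
from h import *
p=st(); np.save('pose5.npy',np.array(p));print(p); snap('wrist','w5.png')
E
python3 -m jog '[{"rot":[0,0,0],"travel":[0,0,-0.06],"jaw":0.8},{"rot":[0,0,0],"travel":[0,0,-0.08],"jaw":0.8},{"rot":[0,0,0],"travel":[0,0,-0.06],"jaw":0.8},{"rot":[0,0,0],"travel":[0,0,0],"jaw":0.8},{"rot":[0,0,0],"travel":[0,0,0],"jaw":0.8},{"rot":[0,0,0],"travel":[0,0,0],"jaw":0.8}]'
python3 - <<'E'
from h import *
p=st(); np.save('pose6.npy',np.array(p));print(p); snap('wrist','w6.png')
E
```

```text
time: 8.4
position: [0.5816, 0.1257, 0.2578]
tool_rot: [1.215, 1.204, -1.218]
ft_force: [-0.2, -0.4, -1.0]
grip_width: 0.26
(array([0.5816, 0.1257, 0.2578]), array([ 1.2148,  1.2042, -1.2185]))
time: 9.05
position: [0.5825, 0.1858, 0.2583]
tool_rot: [1.215, 1.204, -1.218]
ft_force: [0.0, 0.5, -1.9]
grip_width: 0.25
(array([0.5825, 0.1858, 0.2583]), array([ 1.2153,  1.2036, -1.2179]))
```

View pics/w5.png

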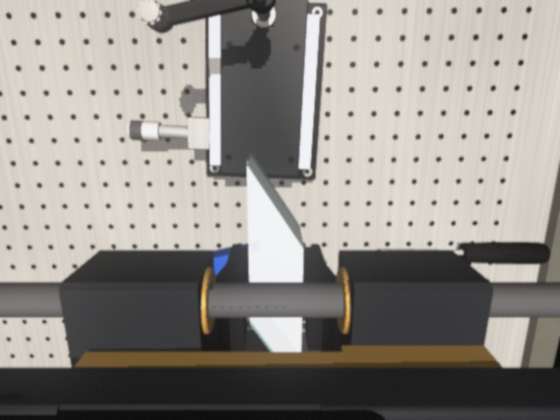

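View pics/w6.png

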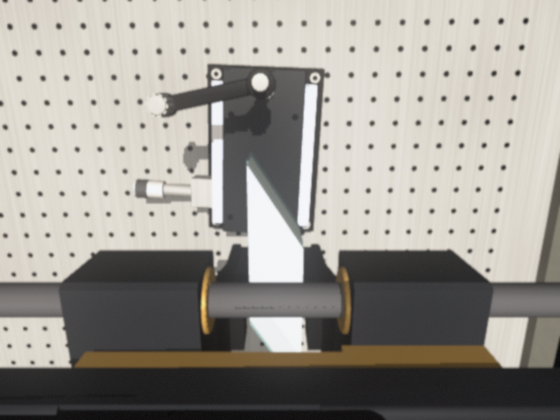

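```bash
python3 - <<'E'
import cv2,numpy as np
for n,r in (('w6',(55,260,130,340)),('w5',(0,195,120,340))):
    im=cv2.imread(f'pics/{n}.png')[r[0]:r[1],r[2]:r[3]]
    a=cv2.resize(im,None,fx=2.9,fy=2.9,interpolation=cv2.INTER_CUBIC)
    a=(255*(np.clip(a/160,0,1))**.6).astype('uint8'); cv2.imwrite(f'pics/{n}c.png',a); print(a.shape)
E
```

```text
(594, 609, 3)
(566, 638, 3)
```

View pics/w6c.png

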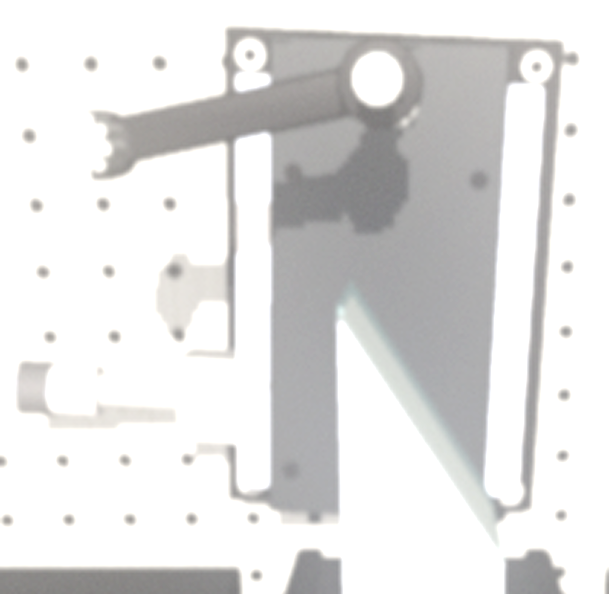

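View pics/w5c.png

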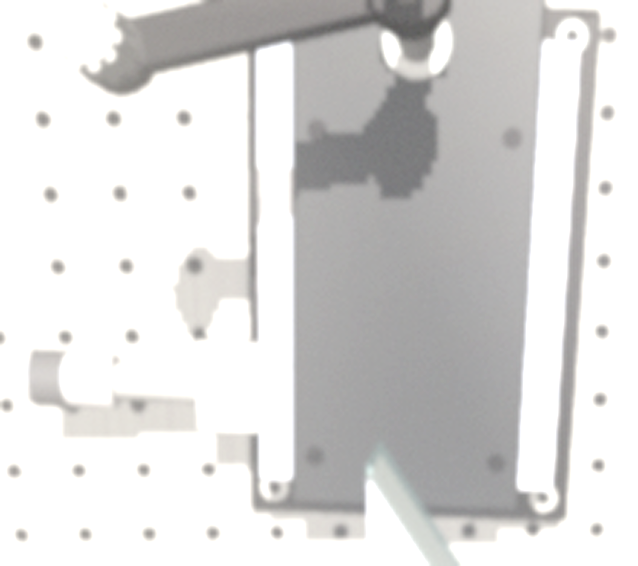

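```bash
python3 - <<'E'
from h import *
f=lambda pts,o: np.array(pts,float)/2.9+o
p6=np.load('pose6.npy');p5=np.load('pose5.npy')
o6=[130,55];o5=[120,0]
L6=f([(272,70),(272,490)],o6);R6=f([(508,45),(487,480)],o6)
L5=f([(294,60),(294,480)],o5);R5=f([(543,20),(516,490)],o5)
for nm,q,p in(('L6',L6,p6),('R6',R6,p6),('L5',L5,p5),('R5',R5,p5)):
    P=onplane('wrist',q,.058,p); v=P[0]-P[1]; print(nm,P[:,:2].ravel(), 'yaw off +y deg',np.degrees(np.arctan2(-v[0],v[1])))
print('near w5',onplane('wrist',f([(300,508),(515,515)],o5),.058,p5)[:,:2])
print('far w6',onplane('wrist',f([(272,38),(508,42)],o6),.058,p6)[:,:2])
print('posttop w6',onplane('wrist',f([(377,78)],o6),.146,p6))
print('post base w5',onplane('wrist',f([(416,48)],o5),.06,p5))
print('knob w6',onplane('wrist',f([(100,146)],o6),.149,p6))
print('screws6',onplane('wrist',f([(294,172),(479,180),(290,470)],o6),.058,p6)[:,:2])
print('screws5',onplane('wrist',f([(317,130),(512,138),(315,455),(497,463)],o5),.058,p5)[:,:2])
# height from screws seen in both views
for a,b in (((294,172),(317,130)),((479,180),(512,138)),((290,470),(315,455))):
    r=[(camray('wrist',f([a],o6),p6)),(camray('wrist',f([b],o5),p5))]
    print('tri',tri([(o,d[0]) for o,d in r]))
E
```

```text
L6 [0.5372 0.2807 0.5308 0.1419] yaw off +y deg -2.6214180864518664
R6 [0.6114 0.2875 0.6058 0.1449] yaw off +y deg -2.2651489809557495
L5 [0.5362 0.2693 0.5302 0.1414] yaw off +y deg -2.712766459194886
R5 [0.6115 0.2795 0.6043 0.1374] yaw off +y deg -2.8788539218923996
near w5 [[0.5318 0.1319]
 [0.6041 0.1289]]
far w6 [[0.5376 0.2902]
 [0.6114 0.2884]]
posttop w6 [[0.5737 0.2733 0.146 ]]
post base w5 [[0.5733 0.2719 0.06  ]]
knob w6 [[0.5069 0.2582 0.149 ]]
screws6 [[0.5428 0.2495]
 [0.6025 0.2464]
 [0.5374 0.1491]]
screws5 [[0.5424 0.2496]
 [0.6024 0.2468]
 [0.5376 0.1497]
 [0.598  0.1465]]
tri (array([0.5427, 0.2495, 0.0587]), [np.float64(0.00021289049962428943), np.float64(0.00021289049962432656)])
tri (array([0.6024, 0.2465, 0.06  ]), [np.float64(6.876437004666515e-05), np.float64(6.876437004657915e-05)])
tri (array([0.5379, 0.1501, 0.0613]), [np.float64(8.488880433432014e-05), np.float64(8.48888043342274e-05)])
```

```bash
python3 - <<'E'
from h import *
import cv2
im=cv2.imread('pics/w6.png'); a=cv2.resize(im[140:370,225:325],None,fx=2.6*1.5,fy=2.6,interpolation=cv2.INTER_CUBIC); cv2.imwrite('pics/w6b.png',a)
p6=np.load('pose6.npy'); Rt=R.from_rotvec(p6[1]).as_matrix()
P=onplane('wrist',[(248,157),(247.5,240),(303,245),(303,275),(299,352),(249,325)],p6[0][2]+.021,p6)
print((P-p6[0])@Rt)
v=R.from_rotvec(p6[1]).as_matrix()[:,1]; print('jaw yaw deg',np.degrees(np.arctan2(v[1],v[0])))
E
```

```text
[[-0.0211 -0.0092 -0.0533]
 [-0.021  -0.01   -0.0201]
 [-0.021   0.0123 -0.018 ]
 [-0.021   0.0125 -0.0048]
 [-0.021   0.0115  0.0319]
 [-0.021  -0.0101  0.0185]]
jaw yaw deg -0.5894082395276102
```

View pics/w6b.png

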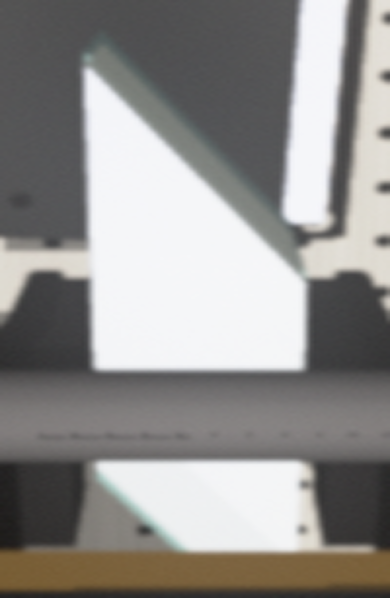

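Two-view heights of the platform's screws come out at 59–61 mm, against 58 in the text. The width is about 75 mm (76 given), the length 159 (158), and the yaw about −2.7°. The block's tip in hand is at tool z −53 mm, so its centre is 1 mm ahead of the TCP. Target TCP is (0.5697, 0.1963).

```bash
python3 -m jog '[{"rot":[0.42,0,0],"travel":[0,0,0],"jaw":0.8},{"rot":[0,0,0],"travel":[0,-0.044,-0.033],"jaw":0.8},{"rot":[0,0,0],"travel":[0.05,0,0],"jaw":0.8},{"rot":[0,0,0],"travel":[0.1,0,0],"jaw":0.8},{"rot":[0,0,0],"travel":[0.12,0,0],"jaw":0.8},{"rot":[0,0,0],"travel":[0.12,0,0],"jaw":0.8},{"rot":[0,0,0],"travel":[0.08,0,0],"jaw":0.8},{"rot":[0,0,0],"travel":[0.05,0,0],"jaw":0.8}]'
python3 -m jog '[{"rot":[0,0,0],"travel":[0,0,0],"jaw":0.8},{"rot":[0,0,0],"travel":[0,0,0],"jaw":0.8},{"rot":[0,0,0],"travel":[0,0,0],"jaw":0.8}]'
python3 - <<'E'
from h import *
p=st(); print(p,R.from_rotvec(p[1]).as_matrix()); snap('wrist','w7.png'); snap('scene','s7.png')
E
```

```text
time: 9.9
position: [0.5672, 0.1979, 0.0995]
tool_rot: [1.238, 1.19, -1.244]
ft_force: [0.8, 0.2, -1.5]
grip_width: 0.253
time: 10.2
position: [0.5704, 0.1992, 0.1045]
tool_rot: [1.243, 1.187, -1.239]
ft_force: [0.3, 0.3, -1.9]
grip_width: 0.251
(array([0.5704, 0.1992, 0.1045]), array([ 1.2434,  1.1866, -1.2389])) [[ 0.0029  0.999  -0.0438]
 [ 0.0008 -0.0438 -0.999 ]
 [-1.      0.0029 -0.0009]]
```

View pics/w7.png

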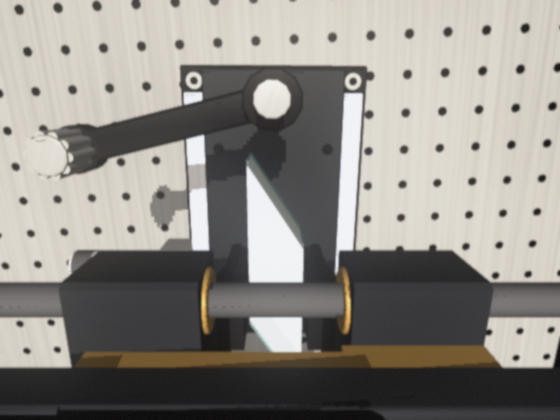

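View pics/s7.png

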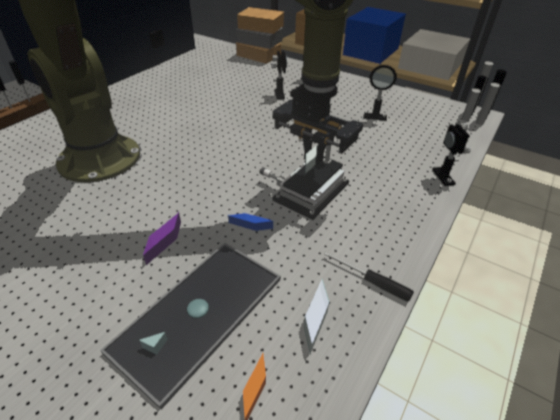

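```bash
python3 - <<'E'
from h import *
import cv2
im=cv2.imread('pics/w7.png')
a=cv2.resize(im[60:260,170:380],None,fx=2.9,fy=2.9,interpolation=cv2.INTER_CUBIC)
a=(255*(np.clip(a/130,0,1))**.6).astype('uint8'); cv2.imwrite('pics/w7c.png',a)
E
```

```text
(no output)
```

View pics/w7c.png

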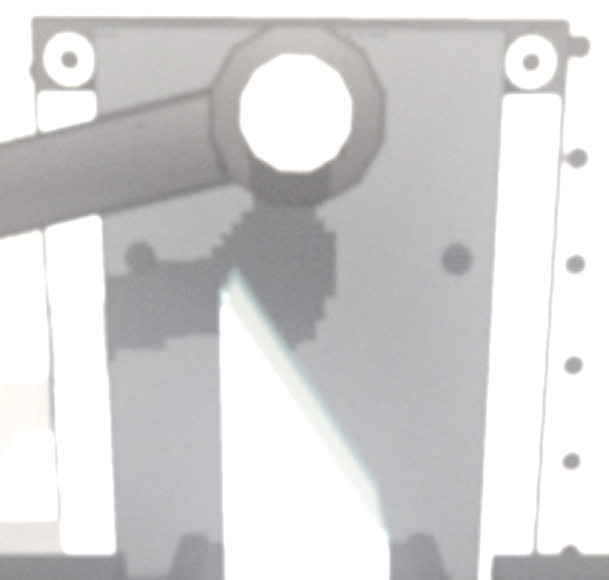

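```bash
python3 - <<'E'
from h import *
f=lambda pts: np.array(pts,float)/2.9+[170,60]
p=np.array(st()); np.save('pose7.npy',p); Rt=R.from_rotvec(p[1]).as_matrix()
T=lambda uv,z:(onplane('wrist',f(uv),z,p)-p[0])@Rt
print('L',T([(97,90),(117,550)],.058)); print('R',T([(503,90),(478,550)],.058))
print('far',T([(300,23)],.058)); print('screws',T([(141,257),(457,260)],.058))
print('post top',T([(297,113)],.146))
b=p[0][2]+.021; print('block',T([(223,290),(223,540),(388,530)],b), 'base tip',T([(233,270)],p[0][2]-.004))
w=onplane('wrist',f([(20,288),(-352,275)]),.1,p)
print('knob',onplane('wrist',[(47,157)],.149,p))
E
```

```text
L [[ 0.0463 -0.0371 -0.0793]
 [ 0.0463 -0.0375  0.0107]]
R [[ 0.0465  0.0373 -0.0794]
 [ 0.0465  0.0365  0.0107]]
far [[ 0.0464  0.0001 -0.0909]]
screws [[ 0.0463 -0.0303 -0.0489]
 [ 0.0465  0.03   -0.0484]]
post top [[-0.0416  0.0002 -0.0741]]
block [[-0.021  -0.0096 -0.0522]
 [-0.021  -0.0103 -0.0175]
 [-0.021   0.0126 -0.0189]] base tip [[ 0.004  -0.0099 -0.0517]]
knob [[0.5021 0.2585 0.149 ]]
```

Platform edges and post in the tool frame: centre y≈0, z≈+1 mm. The block centre is at about (+1, −1) mm. I'll correct and descend.

```bash
python3 -m jog '[{"rot":[0,0,0],"travel":[0.03,-0.003,0.007],"jaw":0.8},{"rot":[0,0,0],"travel":[0.04,0,0],"jaw":0.8},{"rot":[0,0,0],"travel":[0.03,0,0],"jaw":0.8},{"rot":[0,0,0],"travel":[0.02,0,0],"jaw":0.8},{"rot":[0,0,0],"travel":[0.01,0,0],"jaw":0.8},{"rot":[0,0,0],"travel":[0,0,0],"jaw":0.8},{"rot":[0,0,0],"travel":[0,0,0],"jaw":0.8},{"rot":[0,0,0],"travel":[0,0,0],"jaw":0.8}]'
python3 -c "
from h import *
p=st();print(p);print(ctrl.get_state()['ft_force'])"
```

```text
time: 11.1
position: [0.5687, 0.1968, 0.0643]
tool_rot: [1.242, 1.188, -1.241]
ft_force: [-0.0, -0.5, -2.0]
grip_width: 0.255
(array([0.5687, 0.1968, 0.0643]), array([ 1.2421,  1.1876, -1.2409]))
[-0.0001 -0.5093 -2.0465]
```

```bash
for i in 1; do python3 -m jog '[{"rot":[0,0,0],"travel":[0.003,0,0],"jaw":0.8},{"rot":[0,0,0],"travel":[0,0,0],"jaw":0.8},{"rot":[0,0,0],"travel":[0.002,0,0],"jaw":0.8},{"rot":[0,0,0],"travel":[0,0,0],"jaw":0.8},{"rot":[0,0,0],"travel":[0,0,0],"jaw":0.8}]'; done
```

```text
time: 11.6
position: [0.5683, 0.1965, 0.0623]
tool_rot: [1.241, 1.188, -1.242]
ft_force: [-0.0, -0.4, -2.7]
grip_width: 0.251
```

```bash
python3 -m jog '[{"rot":[0,0,0],"travel":[0.0015,0,0],"jaw":0.8},{"rot":[0,0,0],"travel":[0,0,0],"jaw":0.8},{"rot":[0,0,0],"travel":[0,0,0],"jaw":0.8}]'; python3 -m jog '[{"rot":[0,0,0],"travel":[0.0015,0,0],"jaw":0.8},{"rot":[0,0,0],"travel":[0,0,0],"jaw":0.8},{"rot":[0,0,0],"travel":[0,0,0],"jaw":0.8}]'
```

```text
time: 11.9
position: [0.5684, 0.1965, 0.0621]
tool_rot: [1.242, 1.188, -1.242]
ft_force: [-1.3, -0.7, 0.3]
grip_width: 0.256
time: 12.2
position: [0.5684, 0.1966, 0.0621]
tool_rot: [1.241, 1.188, -1.242]
ft_force: [-2.8, -1.1, 4.0]
grip_width: 0.253
```

Contact: z stalls at 62.1 mm and the force rises. I'll ease off slightly and open.

```bash
python3 -m jog '[{"rot":[0,0,0],"travel":[-0.0015,0,0],"jaw":0.8},{"rot":[0,0,0],"travel":[0,0,0],"jaw":0.8},{"rot":[0,0,0],"travel":[0,0,0],"jaw":0.4},{"rot":[0,0,0],"travel":[0,0,0],"jaw":0.25},{"rot":[0,0,0],"travel":[0,0,0],"jaw":0.1},{"rot":[0,0,0],"travel":[0,0,0],"jaw":0.1},{"rot":[0,0,0],"travel":[0,0,0],"jaw":0.1},{"rot":[0,0,0],"travel":[0,0,0],"jaw":0.1}]'
python3 -m jog '[{"rot":[0,0,0],"travel":[-0.04,0,0],"jaw":0.1},{"rot":[0,0,0],"travel":[-0.1,0,0],"jaw":0.1},{"rot":[0,0,0],"travel":[-0.12,0,0],"jaw":0.1},{"rot":[0,0,0],"travel":[-0.12,0,0],"jaw":0.1},{"rot":[0,0,0],"travel":[-0.1,0,0],"jaw":0.1},{"rot":[0,0,0],"travel":[-0.06,0,0],"jaw":0.1},{"rot":[0,0,0],"travel":[0,0,0],"jaw":0.1},{"rot":[0,0,0],"travel":[0,0,0],"jaw":0.1}]'
python3 - <<'E'
from h import *
p=st(); np.save('pose8.npy',np.array(p));print(p); snap('wrist','w8.png')
E
```

```text
time: 13.0
position: [0.5683, 0.1965, 0.0618]
tool_rot: [1.242, 1.188, -1.242]
ft_force: [-0.1, 0.2, -0.4]
grip_width: 0.447
time: 13.8
position: [0.5682, 0.1966, 0.2241]
tool_rot: [1.242, 1.187, -1.241]
ft_force: [0.1, 0.8, -0.9]
grip_width: 0.452
(array([0.5682, 0.1966, 0.2241]), array([ 1.2417,  1.1875, -1.2411]))
```

View pics/w8.png

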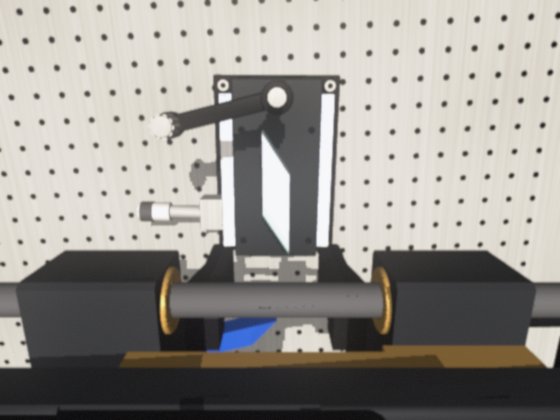

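The block lies on the platform, with corners near (262,131), (263,206), (289,251) and (289,170). Post top is at (277,97) and the knob at (161,126). Measuring.

```bash
python3 - <<'E'
from h import *
im=cv2.imread('pics/w8.png')[:,:,::-1].copy(); p=np.load('pose8.npy')
q,a=quad(im,(248,110,305,255),150); P=onplane('wrist',q,.083,p); print(q,P,P.mean(0))
v=P[0]-P[1];print(np.degrees(np.arctan2(-v[0],v[1])))
b=cv2.resize(im[60:260,120:345],None,fx=2.6,fy=2.6,interpolation=cv2.INTER_CUBIC)[:,:,::-1]
b=(255*(np.clip(b/140,0,1))**.6).astype('uint8'); cv2.imwrite('pics/w8c.png',b)
b=cv2.resize(im[70:150,140:300],None,fx=5,fy=5,interpolation=cv2.INTER_CUBIC)[:,:,::-1];cv2.imwrite('pics/w8k.png',b)
E
```

```text
[[262.     132.834 ]
 [262.     214.3178]
 [289.     253.7469]
 [289.     173.6496]] [[0.561  0.2477 0.083 ]
 [0.5574 0.1805 0.083 ]
 [0.5789 0.144  0.083 ]
 [0.5813 0.2141 0.083 ]] [0.5697 0.1966 0.083 ]
-3.0069107617237933
```

View pics/w8c.png

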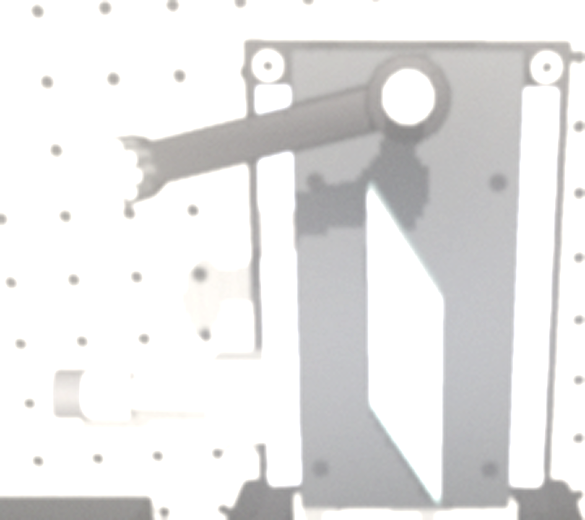

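View pics/w8k.png

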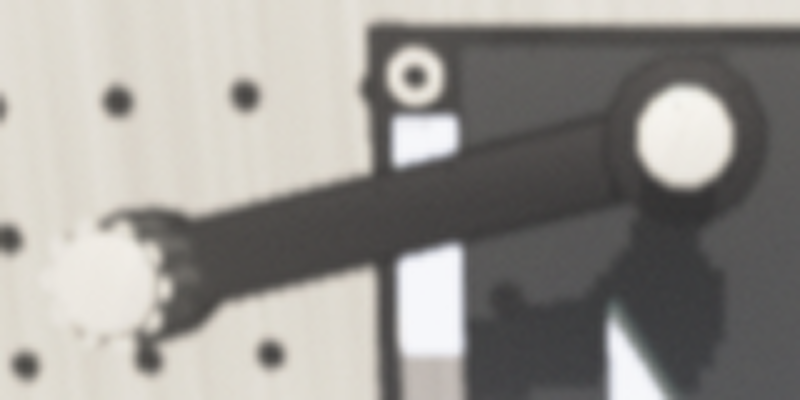

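```bash
python3 - <<'E'
from h import *
p7=np.load('pose7.npy');p8=np.load('pose8.npy')
f=lambda pts: np.array(pts,float)/2.6+[120,60]
print('L',onplane('wrist',f([(294,160),(302,480)]),.058,p8)[:,:2],'R',onplane('wrist',f([(521,90),(509,480)]),.058,p8)[:,:2],'near',onplane('wrist',f([(400,507)]),.058,p8)[:,:2],'far',onplane('wrist',f([(400,48)]),.058,p8)[:,:2])
print('post',onplane('wrist',[(277.2,97.2)],.146,p8),onplane('wrist',[(272.4,99)],.146,p7))
im=cv2.imread('pics/w7.png');cv2.imwrite('pics/w7k.png',cv2.resize(im[120:190,10:130],None,fx=6,fy=6,interpolation=cv2.INTER_CUBIC))
o7,d7=camray('wrist',[(47,157)],p7);o8,d8=camray('wrist',[(160.6,126)],p8)
print('knob',tri([(o7,d7[0]),(o8,d8[0])]))
for z in(.149,.145,.141): print(z,onplane('wrist',[(160.6,126)],z,p8),onplane('wrist',[(47,157)],z,p7))
E
```

```text
L [[0.5359 0.2565]
 [0.5306 0.1449]] R [[0.6105 0.2753]
 [0.6046 0.1417]] near [[0.5652 0.1331]] far [[0.5721 0.2898]]
post [[0.5738 0.2732 0.146 ]] [[0.5736 0.273  0.146 ]]
knob (array([0.5003, 0.2586, 0.1461]), [np.float64(0.0004234873521308646), np.float64(0.00042348735213080526)])
0.149 [[0.501  0.2592 0.149 ]] [[0.5021 0.2585 0.149 ]]
0.145 [[0.4998 0.259  0.145 ]] [[0.4997 0.2581 0.145 ]]
0.141 [[0.4986 0.2588 0.141 ]] [[0.4973 0.2577 0.141 ]]
```

View pics/w7k.png

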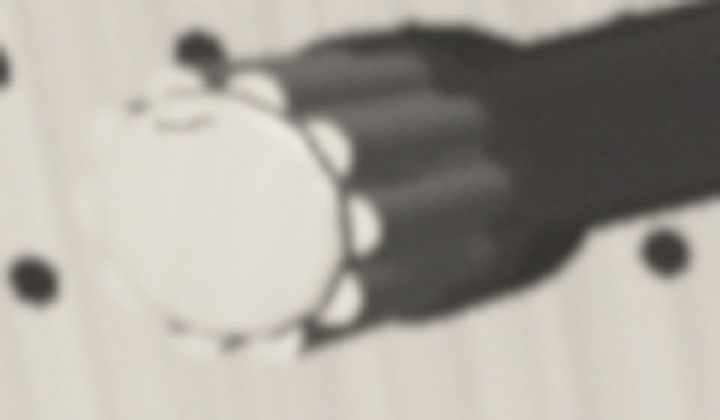

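Block against platform: centre offset about (−0.4, −1.5) mm, yaw within 0.5°. It's in tolerance and let go. The knob top triangulates to (0.500, 0.2588, 0.146), 75.1 mm from the post axis, so the arm angle is 191° and the swing about 1.33. Next I go above the knob with the jaws across the arm.

```bash
python3 -m jog '[{"rot":[0,0,0],"travel":[0,-0.079,-0.066],"jaw":-0.1},{"rot":[0,0,0],"travel":[0,-0.079,-0.066],"jaw":-0.1},{"rot":[0,0,0],"travel":[0,-0.078,-0.065],"jaw":-0.1},{"rot":[1,0,0],"travel":[0,0,0],"jaw":-0.1},{"rot":[1,0,0],"travel":[0,0,0],"jaw":-0.1},{"rot":[1,0,0],"travel":[0,0,0],"jaw":-0.1},{"rot":[1,0,0],"travel":[0,0,0],"jaw":-0.1},{"rot":[1,0,0],"travel":[0,0,0],"jaw":-0.1}]'
python3 -m jog '[{"rot":[1,0,0],"travel":[0,0,0],"jaw":-0.1},{"rot":[1,0,0],"travel":[0,0,0],"jaw":-0.1},{"rot":[1,0,0],"travel":[0,0,0],"jaw":-0.1},{"rot":[1,0,0],"travel":[0,0,0],"jaw":-0.1},{"rot":[1,0,0],"travel":[0,0,0],"jaw":-0.1},{"rot":[1,0,0],"travel":[0,0,0],"jaw":-0.1},{"rot":[1,0,0],"travel":[0,0,0],"jaw":-0.1},{"rot":[1,0,0],"travel":[0,0,0],"jaw":-0.1}]'
python3 -m jog '[{"rot":[1,0,0],"travel":[0,0,0],"jaw":-0.1},{"rot":[1,0,0],"travel":[0,0,0],"jaw":-0.1},{"rot":[0.3,0,0],"travel":[0,0,0],"jaw":-0.1},{"rot":[0,0,0],"travel":[0,0,0],"jaw":-0.1},{"rot":[0,0,0],"travel":[0,0,0],"jaw":-0.1},{"rot":[0,0,0],"travel":[0,0,0],"jaw":-0.1}]'
python3 - <<'E'
from h import *
p=st(); np.save('pose9.npy',np.array(p));Rt=R.from_rotvec(p[1]).as_matrix();print(p,Rt,np.degrees(np.arctan2(Rt[1,1],Rt[0,1]))); snap('wrist','w9.png')
print('need tool', Rt.T@(np.array([.5,.2588,.16])-p[0])/.3)
E
```

```text
time: 14.65
position: [0.4993, 0.2582, 0.2221]
tool_rot: [1.553, 0.941, -1.559]
ft_force: [0.1, -1.3, -0.4]
grip_width: 0.553
time: 15.45
position: [0.4993, 0.2582, 0.2221]
tool_rot: [2.005, 0.395, -2.011]
ft_force: [-1.0, 0.5, -0.6]
grip_width: 0.549
time: 16.05
position: [0.5, 0.2586, 0.2236]
tool_rot: [2.12, 0.205, -2.121]
ft_force: [0.1, -0.3, -0.7]
grip_width: 0.55
(array([0.5   , 0.2586, 0.2236]), array([ 2.1197,  0.2045, -2.1208])) [[-0.0005  0.1913 -0.9815]
 [-0.0002 -0.9815 -0.1913]
 [-1.      0.0001  0.0006]] -78.97177390183882
need tool [ 0.2119 -0.0005 -0.0002]
```

View pics/w9.png

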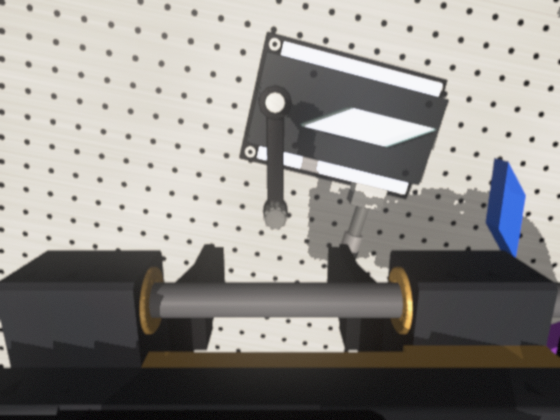

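The arm hangs vertically in the image with the knob at about (275,214), centred between the fingers (210–345). I'll descend over it and look before gripping.

```bash
python3 -m jog '[{"rot":[0,0,0],"travel":[0.06,0,0],"jaw":-0.1},{"rot":[0,0,0],"travel":[0.1,0,0],"jaw":-0.1},{"rot":[0,0,0],"travel":[0.08,0,0],"jaw":-0.1},{"rot":[0,0,0],"travel":[0.04,0,0],"jaw":-0.1},{"rot":[0,0,0],"travel":[0,0,0],"jaw":-0.1},{"rot":[0,0,0],"travel":[0,0,0],"jaw":-0.1},{"rot":[0,0,0],"travel":[0,0,0],"jaw":-0.1}]'
python3 - <<'E'
from h import *
p9=np.load('pose9.npy'); print(proj('wrist',[[.5,.2588,.146]],p9))
p=st();print(p); snap('wrist','w10.png'); print(proj('wrist',[[.5,.2588,.146]],p))
E
```

```text
time: 16.8
position: [0.5011, 0.2593, 0.1414]
tool_rot: [2.124, 0.205, -2.119]
ft_force: [0.5, 1.7, -0.1]
grip_width: 0.549
[[274.856  218.6927]]
(array([0.5011, 0.2593, 0.1414]), array([ 2.1237,  0.2047, -2.1185]))
[[275.4978 273.6276]]
```

View pics/w10.png

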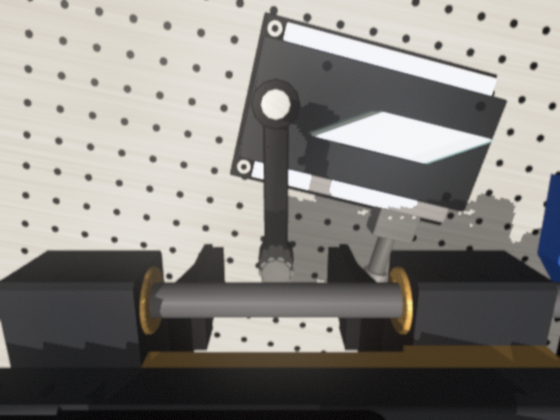

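The knob is at (276,270), where predicted and centred. Lowering the last 17 mm and gripping.

```bash
python3 -m jog '[{"rot":[0,0,0],"travel":[0.03,0,0],"jaw":-0.1},{"rot":[0,0,0],"travel":[0.025,0,0],"jaw":-0.1},{"rot":[0,0,0],"travel":[0,0,0],"jaw":0.2},{"rot":[0,0,0],"travel":[0,0,0],"jaw":0.4},{"rot":[0,0,0],"travel":[0,0,0],"jaw":0.6},{"rot":[0,0,0],"travel":[0,0,0],"jaw":0.8},{"rot":[0,0,0],"travel":[0,0,0],"jaw":1},{"rot":[0,0,0],"travel":[0,0,0],"jaw":1}]' 20
```

```text
time: 17.65
position: [0.5003, 0.2588, 0.1236]
tool_rot: [2.121, 0.204, -2.12]
ft_force: [-0.9, 0.5, 0.8]
grip_width: 0.183
```

Width 15.9 mm equals the knob. Starting the swing.

```bash
python3 -m jog '[{"rot":[-0.5,0,0],"travel":[0,0.0109,-0.0002],"jaw":1},{"rot":[-1,0,0],"travel":[0,0.0218,-0.001],"jaw":1},{"rot":[-1,0,0],"travel":[0,0.0218,-0.001],"jaw":1},{"rot":[-0.5,0,0],"travel":[0,0.0109,-0.0002],"jaw":1},{"rot":[0,0,0],"travel":[0,0,0],"jaw":1},{"rot":[0,0,0],"travel":[0,0,0],"jaw":1}]'
cat > ck.py <<'E'
from h import *
p,r=st(); Rt=R.from_rotvec(r).as_matrix(); c=np.array([.5737,.2731]); v=p[:2]-c
print('radius',np.linalg.norm(v),'arm deg',np.degrees(np.arctan2(v[1],v[0]))%360,'jaw yaw+270',np.degrees(np.arctan2(Rt[1,1],Rt[0,1]))+270,p,'tilt',Rt[:2,0],ctrl.get_state()['ft_force'])
E
python3 ck.py
```

```text
time: 18.25
position: [0.5067, 0.2401, 0.1235]
tool_rot: [1.971, 0.453, -1.97]
ft_force: [1.3, 1.1, 0.6]
grip_width: 0.185
radius 0.07469955149440669 arm deg 206.20987077795422 jaw yaw+270 205.90357287854746 [0.5067 0.2401 0.1235] tilt [ 0.0007 -0.0001] [1.2516 1.0545 0.5633]
```

```bash
python3 -m jog '[{"rot":[-0.5,0,0],"travel":[0,0.0109,-0.0002],"jaw":1},{"rot":[-1,0,0],"travel":[0,0.0218,-0.001],"jaw":1},{"rot":[-1,0,0],"travel":[0,0.0218,-0.001],"jaw":1},{"rot":[-1,0,0],"travel":[0,0.0218,-0.001],"jaw":1},{"rot":[-1,0,0],"travel":[0,0.0218,-0.001],"jaw":1},{"rot":[-1,0,0],"travel":[0,0.0218,-0.001],"jaw":1},{"rot":[-0.5,0,0],"travel":[0,0.0109,-0.0002],"jaw":1},{"rot":[0,0,0],"travel":[0,0,0],"jaw":1}]'; python3 ck.py
```

```text
time: 19.05
position: [0.5323, 0.2115, 0.1235]
tool_rot: [1.633, 0.868, -1.631]
ft_force: [1.7, 1.5, -0.8]
grip_width: 0.184
radius 0.0742226127420638 arm deg 236.05212391483343 jaw yaw+270 235.9374629403861 [0.5323 0.2115 0.1235] tilt [0.0006 0.0012] [ 1.724   1.5115 -0.7852]
```

```bash
python3 -m jog '[{"rot":[-0.6,0,0],"travel":[0,0.0131,0],"jaw":1},{"rot":[-1,0,0],"travel":[0,0.0218,-0.0005],"jaw":1},{"rot":[-1,0,0],"travel":[0,0.0218,-0.0005],"jaw":1},{"rot":[-1,0,0],"travel":[0,0.0218,-0.0005],"jaw":1},{"rot":[-1,0,0],"travel":[0,0.0218,-0.0005],"jaw":1},{"rot":[-0.9,0,0],"travel":[0,0.0196,-0.0005],"jaw":1},{"rot":[-0.6,0,0],"travel":[0,0.0131,0],"jaw":1},{"rot":[0,0,0],"travel":[0,0,0],"jaw":1}]';python3 -m jog '[{"rot":[0,0,0],"travel":[0,0,0],"jaw":1},{"rot":[0,0,0],"travel":[0,0,0],"jaw":1}]'; python3 ck.py
python3 -c "
from h import *
snap('wrist','w11.png');snap('top','t11.png')"
```

```text
time: 19.85
position: [0.5687, 0.1996, 0.1235]
tool_rot: [1.256, 1.182, -1.253]
ft_force: [0.1, 5.4, -0.8]
grip_width: 0.185
time: 20.05
position: [0.5685, 0.1996, 0.1235]
tool_rot: [1.257, 1.181, -1.253]
ft_force: [1.5, 5.3, -0.9]
grip_width: 0.187
radius 0.07373099174371811 arm deg 265.9797687411176 jaw yaw+270 266.43782810594683 [0.5685 0.1996 0.1235] tilt [0.0006 0.0025] [ 1.5481  5.3398 -0.8601]
```

View pics/w11.png

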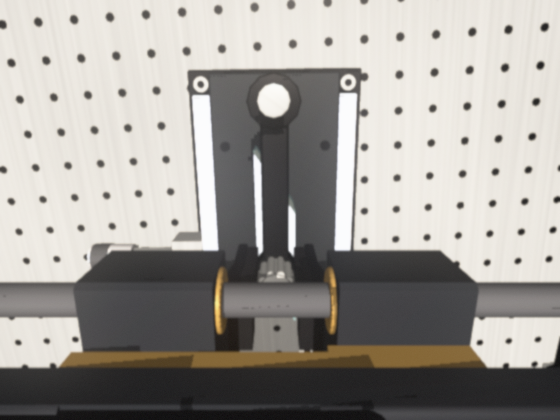

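The arm is over the block: arm axis at column 275, with equal glass edges either side at 257 and 293. I'll relieve the small radial preload, then reference the slide against its top stop (c=0), so the descent can be measured.

```bash
python3 -m jog '[{"rot":[0,0,0],"travel":[0,0,-0.0025],"jaw":1},{"rot":[0,0,0],"travel":[0,0,0],"jaw":1},{"rot":[0,0,0],"travel":[-0.004,0,0],"jaw":1},{"rot":[0,0,0],"travel":[0,0,0],"jaw":1},{"rot":[0,0,0],"travel":[0,0,0],"jaw":1}]' 40; python3 -m jog '[{"rot":[0,0,0],"travel":[-0.003,0,0],"jaw":1},{"rot":[0,0,0],"travel":[0,0,0],"jaw":1},{"rot":[0,0,0],"travel":[0,0,0],"jaw":1}]';python3 -m jog '[{"rot":[0,0,0],"travel":[-0.003,0,0],"jaw":1},{"rot":[0,0,0],"travel":[0,0,0],"jaw":1},{"rot":[0,0,0],"travel":[0,0,0],"jaw":1}]'
```

```text
time: 20.65
position: [0.5683, 0.1996, 0.124]
tool_rot: [1.256, 1.181, -1.254]
ft_force: [1.3, 7.0, -4.2]
grip_width: 0.174
time: 20.95
position: [0.5681, 0.1997, 0.1246]
tool_rot: [1.255, 1.182, -1.254]
ft_force: [1.4, 6.7, -5.4]
grip_width: 0.182
time: 21.25
position: [0.5681, 0.1997, 0.1254]
tool_rot: [1.255, 1.182, -1.254]
ft_force: [0.9, 7.5, -5.6]
grip_width: 0.181
```

```bash
python3 -m jog '[{"rot":[0,0,0],"travel":[0,0,-0.004],"jaw":1},{"rot":[0,0,0],"travel":[0,0,0],"jaw":1},{"rot":[0,0,0],"travel":[0,0,0],"jaw":1}]';python3 -m jog '[{"rot":[0,0,0],"travel":[-0.003,0,0],"jaw":1},{"rot":[0,0,0],"travel":[0,0,0],"jaw":1},{"rot":[0,0,0],"travel":[0,0,0],"jaw":1}]'; python3 ck.py
```

```text
time: 21.55
position: [0.5682, 0.1997, 0.1256]
tool_rot: [1.254, 1.181, -1.256]
ft_force: [0.2, 5.2, -5.0]
grip_width: 0.18
time: 21.85
position: [0.5682, 0.1997, 0.1265]
tool_rot: [1.254, 1.181, -1.256]
ft_force: [0.3, 5.3, -5.5]
grip_width: 0.176
radius 0.07359458273392784 arm deg 265.70899574223426 jaw yaw+270 266.463189210691 [0.5682 0.1997 0.1265] tilt [-0.0016  0.0004] [ 0.2933  5.2674 -5.5228]
```

```bash
python3 -m jog '[{"rot":[0,0,0],"travel":[0,0,-0.006],"jaw":1},{"rot":[0,0,0],"travel":[-0.003,0,0],"jaw":1},{"rot":[0,0,0],"travel":[0,0,0],"jaw":1},{"rot":[0,0,0],"travel":[0,0,0],"jaw":1}]';python3 -m jog '[{"rot":[0,0,0],"travel":[-0.003,0,0],"jaw":1},{"rot":[0,0,0],"travel":[0,0,0],"jaw":1},{"rot":[0,0,0],"travel":[0,0,0],"jaw":1}]'; python3 -m jog '[{"rot":[0,0,0],"travel":[-0.003,0,0],"jaw":1},{"rot":[0,0,0],"travel":[0,0,0],"jaw":1},{"rot":[0,0,0],"travel":[0,0,0],"jaw":1}]'
```

```text
time: 22.25
position: [0.5686, 0.2, 0.1275]
tool_rot: [1.253, 1.179, -1.257]
ft_force: [-1.7, 0.1, -5.4]
grip_width: 0.178
time: 22.55
position: [0.5686, 0.2002, 0.1282]
tool_rot: [1.253, 1.179, -1.257]
ft_force: [-0.7, 0.1, -10.7]
grip_width: 0.175
time: 22.85
position: [0.5685, 0.2004, 0.1286]
tool_rot: [1.253, 1.18, -1.256]
ft_force: [0.5, 0.5, -19.4]
grip_width: 0.182
```

Top stop found: the force jumps near z≈0.1280 (c=0). So the foot touches at z≈0.106 and half compression is z≈0.102. Easing down in slow steps.

```bash
python3 -m jog '[{"rot":[0,0,0],"travel":[0.006,0,0],"jaw":1},{"rot":[0,0,0],"travel":[0.01,0,0],"jaw":1},{"rot":[0,0,0],"travel":[0.01,0,0],"jaw":1},{"rot":[0,0,0],"travel":[0.01,0,0],"jaw":1},{"rot":[0,0,0],"travel":[0.01,0,0],"jaw":1},{"rot":[0,0,0],"travel":[0.008,0,0],"jaw":1},{"rot":[0,0,0],"travel":[0,0,0],"jaw":1},{"rot":[0,0,0],"travel":[0,0,0],"jaw":1}]';python3 ck.py; python3 -c "
from h import *
snap('wrist','w12.png');snap('scene','s12.png')"
```

```text
time: 23.65
position: [0.5712, 0.2, 0.1171]
tool_rot: [1.255, 1.174, -1.253]
ft_force: [-3.0, -4.4, 2.0]
grip_width: 0.175
radius 0.07314129946958359 arm deg 268.0302882877828 jaw yaw+270 266.4287410550837 [0.5712 0.2    0.1171] tilt [ 0.0044 -0.0023] [-2.9599 -4.4399  2.0216]
```

View pics/w12.png

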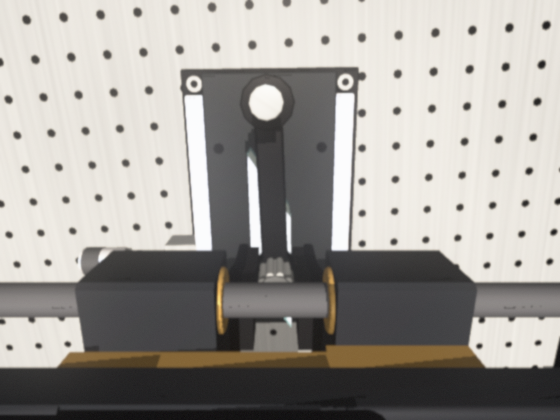

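The arm has swung about 2° to the right (x 0.5712, glass now more visible on the left, 248–258). I'll let it settle before correcting.

```bash
python3 -m jog '[{"rot":[0,0,0],"travel":[0,0,0],"jaw":1},{"rot":[0,0,0],"travel":[0,0,0],"jaw":1},{"rot":[0,0,0],"travel":[0,0,0],"jaw":1}]';python3 ck.py
```

```text
time: 24.05
position: [0.5712, 0.2, 0.1171]
tool_rot: [1.255, 1.174, -1.253]
ft_force: [-3.3, -4.4, 2.4]
grip_width: 0.178
radius 0.0731662396273012 arm deg 268.0306375572973 jaw yaw+270 266.4255598357305 [0.5712 0.2    0.1171] tilt [ 0.0044 -0.0024] [-3.3191 -4.4433  2.3666]
```

```bash
python3 -m jog '[{"rot":[0,0,0],"travel":[0,-0.005,0.003],"jaw":1},{"rot":[0,0,0],"travel":[0,-0.004,0.002],"jaw":1},{"rot":[0,0,0],"travel":[0,0,0],"jaw":1},{"rot":[0,0,0],"travel":[0,0,0],"jaw":1}]';python3 ck.py;python3 -m jog '[{"rot":[0,0,0],"travel":[0.007,0,0],"jaw":1},{"rot":[0,0,0],"travel":[0.007,0,0],"jaw":1},{"rot":[0,0,0],"travel":[0,0,0],"jaw":1},{"rot":[0,0,0],"travel":[0,0,0],"jaw":1}]';python3 ck.py
```

```text
time: 24.45
position: [0.5683, 0.1999, 0.1155]
tool_rot: [1.258, 1.176, -1.252]
ft_force: [1.9, -3.5, 4.3]
grip_width: 0.183
radius 0.07338795473073251 arm deg 265.79040079525635 jaw yaw+270 266.42174010536297 [0.5683 0.1999 0.1155] tilt [0.0043 0.0006] [ 1.9084 -3.5045  4.2973]
time: 24.85
position: [0.5667, 0.2, 0.1094]
tool_rot: [1.255, 1.179, -1.254]
ft_force: [3.2, -0.8, 3.1]
grip_width: 0.18
radius 0.07342569172142181 arm deg 264.5197449780866 jaw yaw+270 266.4706678237152 [0.5667 0.2    0.1094] tilt [0.0005 0.0005] [ 3.1596 -0.8333  3.1004]
```

```bash
python3 -m jog '[{"rot":[0,0,0],"travel":[0,0.005,0],"jaw":1},{"rot":[0,0,0],"travel":[0,0,0],"jaw":1},{"rot":[0,0,0],"travel":[0,0,0],"jaw":1}]';python3 ck.py; python3 -c "
from h import *
snap('wrist','w13.png');snap('scene','s13.png')
im=cv2.imread('pics/s13.png');cv2.imwrite('pics/s13c.png',cv2.resize(im[90:220,240:380],None,fx=4.5,fy=4.5,interpolation=cv2.INTER_CUBIC))"
```

```text
time: 25.15
position: [0.5673, 0.2, 0.1093]
tool_rot: [1.253, 1.18, -1.255]
ft_force: [-0.4, -1.4, 3.1]
grip_width: 0.177
radius 0.07340828310347063 arm deg 265.02702800902637 jaw yaw+270 266.50149907771083 [0.5673 0.2    0.1093] tilt [-0.0011 -0.    ] [-0.3755 -1.3792  3.0693]
```

View pics/w13.png

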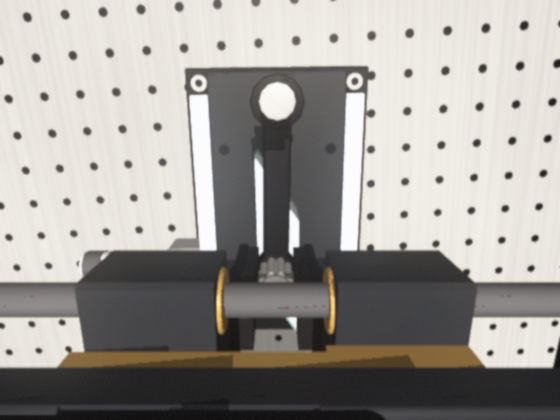

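View pics/s13c.png

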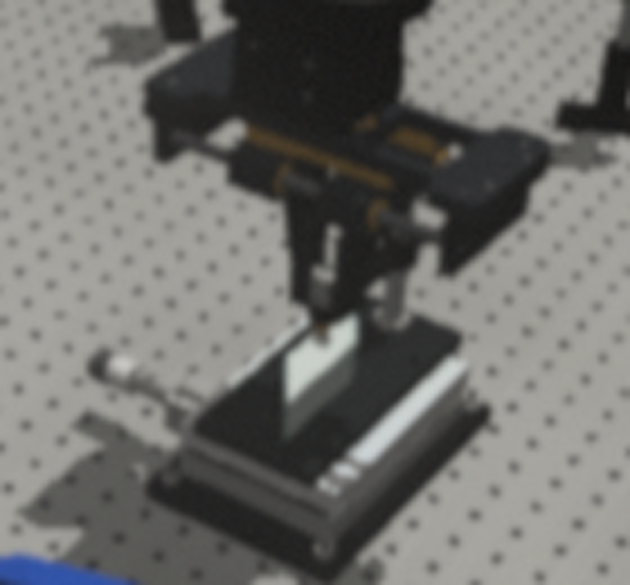

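The arm bar is centred on the block (bar 263–290, glass 254–297), and the foot is just above the glass in the scene view. Continuing in 1.5 mm steps.

```bash
python3 -m jog '[{"rot":[0,0,0],"travel":[0.005,0,0],"jaw":1},{"rot":[0,0,0],"travel":[0,0,0],"jaw":1},{"rot":[0,0,0],"travel":[0,0,0],"jaw":1}]';python3 ck.py;python3 -m jog '[{"rot":[0,0,0],"travel":[0.005,0,0],"jaw":1},{"rot":[0,0,0],"travel":[0,0,0],"jaw":1},{"rot":[0,0,0],"travel":[0,0,0],"jaw":1}]';python3 ck.py
```

```text
time: 25.55
position: [0.5676, 0.2, 0.1078]
tool_rot: [1.254, 1.18, -1.254]
ft_force: [-0.2, -1.9, 1.3]
grip_width: 0.178
radius 0.07338828275014157 arm deg 265.2022925228605 jaw yaw+270 266.4957441978711 [0.5676 0.2    0.1078] tilt [-0.0006  0.0002] [-0.1662 -1.8847  1.2871]
time: 25.85
position: [0.5677, 0.1999, 0.1064]
tool_rot: [1.254, 1.18, -1.254]
ft_force: [0.6, -1.1, 2.2]
grip_width: 0.176
radius 0.07342807829394767 arm deg 265.337357258691 jaw yaw+270 266.4864369874125 [0.5677 0.1999 0.1064] tilt [-0.0002  0.0002] [ 0.5852 -1.1274  2.1875]
```

```bash
python3 -m jog '[{"rot":[0,0,0],"travel":[0.005,0,0],"jaw":1},{"rot":[0,0,0],"travel":[0,0,0],"jaw":1},{"rot":[0,0,0],"travel":[0,0,0],"jaw":1}]';python3 -m jog '[{"rot":[0,0,0],"travel":[0.005,0,0],"jaw":1},{"rot":[0,0,0],"travel":[0,0,0],"jaw":1},{"rot":[0,0,0],"travel":[0,0,0],"jaw":1}]';python3 ck.py;  python3 -c "
from h import *
snap('scene','s14.png')
im=cv2.imread('pics/s14.png');cv2.imwrite('pics/s14c.png',cv2.resize(im[130:190,285:345],None,fx=9,fy=9,interpolation=cv2.INTER_CUBIC))"
```

```text
time: 26.15
position: [0.5679, 0.1999, 0.105]
tool_rot: [1.254, 1.18, -1.254]
ft_force: [0.6, -0.2, 3.8]
grip_width: 0.177
time: 26.45
position: [0.5679, 0.1999, 0.1036]
tool_rot: [1.254, 1.18, -1.254]
ft_force: [-0.3, -0.8, 4.8]
grip_width: 0.18
radius 0.07345752681551417 arm deg 265.4422958504199 jaw yaw+270 266.4805849807276 [0.5679 0.1999 0.1036] tilt [0.     0.0001] [-0.2944 -0.7877  4.7564]
```

View pics/s14c.png

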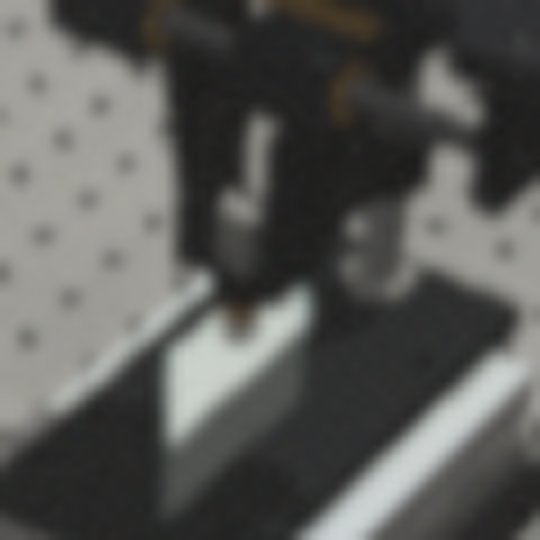

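The force rises 2.2→3.8→4.8 N below z≈0.106, so the foot is on the glass where expected. One more step brings it to c≈0.026.

```bash
python3 -m jog '[{"rot":[0,0,0],"travel":[0.005,0,0],"jaw":1},{"rot":[0,0,0],"travel":[0,0,0],"jaw":1},{"rot":[0,0,0],"travel":[0,0,0],"jaw":1},{"rot":[0,0,0],"travel":[0,0,0],"jaw":1}]';python3 ck.py;  python3 -c "
from h import *
snap('wrist','w15.png')"
```

```text
time: 26.9
position: [0.5679, 0.1999, 0.1022]
tool_rot: [1.254, 1.18, -1.254]
ft_force: [-0.8, -0.5, 5.9]
grip_width: 0.177
radius 0.07344245484497695 arm deg 265.460145022164 jaw yaw+270 266.47799830323106 [0.5679 0.1999 0.1022] tilt [0.0001 0.0002] [-0.7537 -0.5417  5.8629]
```

View pics/w15.png

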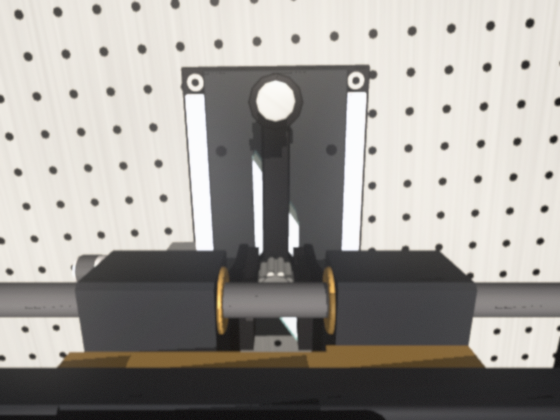

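Force is 5.9 N, which is friction plus about 2 N of spring. Releasing slowly and rising straight up.

```bash
python3 -m jog '[{"rot":[0,0,0],"travel":[0,0,0],"jaw":0.7},{"rot":[0,0,0],"travel":[0,0,0],"jaw":0.5},{"rot":[0,0,0],"travel":[0,0,0],"jaw":0.3},{"rot":[0,0,0],"travel":[0,0,0],"jaw":0.2},{"rot":[0,0,0],"travel":[0,0,0],"jaw":0.2},{"rot":[0,0,0],"travel":[0,0,0],"jaw":0.2}]' 10;python3 ck.py
python3 -m jog '[{"rot":[0,0,0],"travel":[-0.03,0,0],"jaw":0.2},{"rot":[0,0,0],"travel":[-0.08,0,0],"jaw":0.2},{"rot":[0,0,0],"travel":[-0.1,0,0],"jaw":0.2},{"rot":[0,0,0],"travel":[-0.1,0,0],"jaw":0.2},{"rot":[0,0,0],"travel":[-0.08,0,0],"jaw":0.2},{"rot":[0,0,0],"travel":[-0.04,0,0],"jaw":0.2},{"rot":[0,0,0],"travel":[0,0,0],"jaw":0.2},{"rot":[0,0,0],"travel":[0,0,0],"jaw":0.2}]'
python3 - <<'E'
from h import *
p=st(); np.save('pose16.npy',np.array(p)); print(p); snap('wrist','w16.png')
E
```

```text
time: 27.55
position: [0.5677, 0.1996, 0.1018]
tool_rot: [1.254, 1.18, -1.255]
ft_force: [0.4, 0.3, 0.3]
grip_width: 0.394
radius 0.07370985928278158 arm deg 265.34032339154834 jaw yaw+270 266.4748899921316 [0.5677 0.1996 0.1018] tilt [-0.0005 -0.0001] [0.3869 0.2591 0.3077]
time: 28.35
position: [0.5675, 0.1995, 0.2302]
tool_rot: [1.254, 1.18, -1.255]
ft_force: [-0.0, 0.7, -0.8]
grip_width: 0.4
(array([0.5675, 0.1995, 0.2302]), array([ 1.2535,  1.1797, -1.2554]))
```

View pics/w16.png

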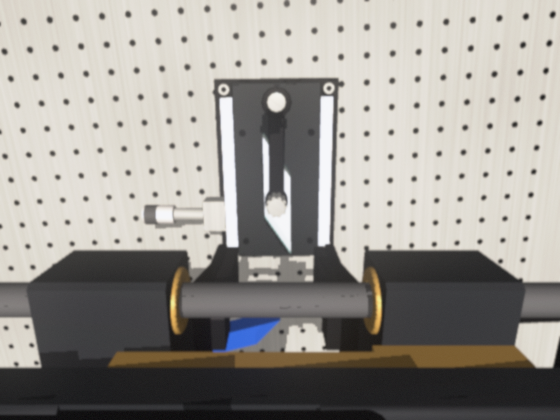

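The arm lies along the block: post (277,101), knob (276,204), and the block visible evenly on both sides. I'll take a second view for the knob height and block pose.

```bash
python3 -m jog '[{"rot":[0,0,0],"travel":[0,-0.12,0],"jaw":0.2},{"rot":[0,0,0],"travel":[0,-0.12,0],"jaw":0.2},{"rot":[0,0,0],"travel":[0,-0.12,0],"jaw":0.2},{"rot":[0,0,0],"travel":[0,0,0],"jaw":0.2},{"rot":[0,0,0],"travel":[0,0,0],"jaw":0.2},{"rot":[0,0,0],"travel":[0,0,0],"jaw":0.2}]'
python3 - <<'E'
from h import *
p=st(); np.save('pose17.npy',np.array(p)); print(p); snap('wrist','w17.png'); snap('scene','s17.png')
im=cv2.imread('pics/s17.png');cv2.imwrite('pics/s17c.png',cv2.resize(im[110:220,260:370],None,fx=5,fy=5,interpolation=cv2.INTER_CUBIC))
for n,r in(('w16',(85,260,215,345)),('w17',(85,260,315,455))):
    im=cv2.imread(f'pics/{n}.png');cv2.imwrite(f'pics/{n}c.png',cv2.resize(im[r[0]:r[1],r[2]:r[3]],None,fx=3.4,fy=3.4,interpolation=cv2.INTER_CUBIC))
E
```

```text
time: 29.0
position: [0.4608, 0.2057, 0.2305]
tool_rot: [1.255, 1.179, -1.256]
ft_force: [0.9, 0.3, -0.2]
grip_width: 0.402
(array([0.4608, 0.2057, 0.2305]), array([ 1.2549,  1.1793, -1.2556]))
```

View pics/w16c.png

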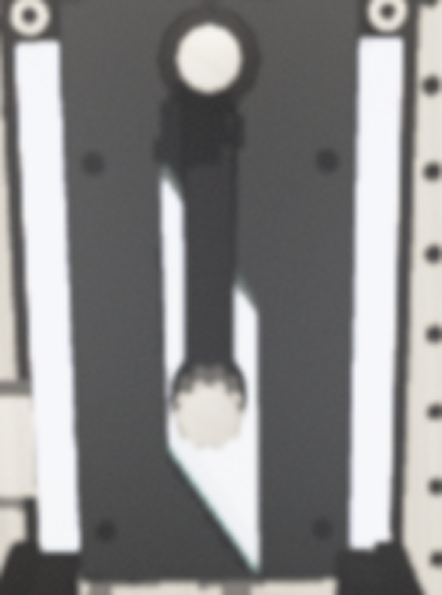

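View pics/w17c.png

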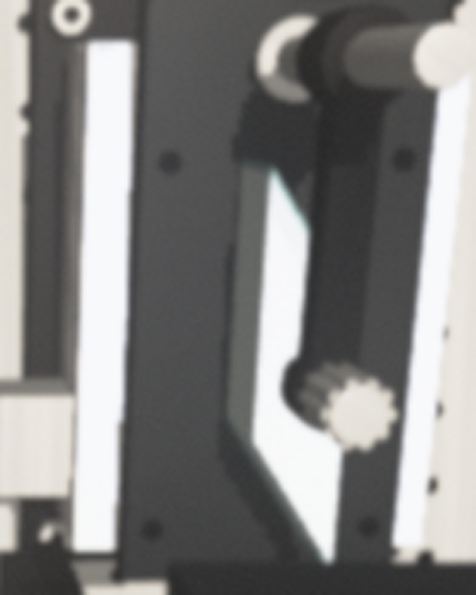

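View pics/s17c.png

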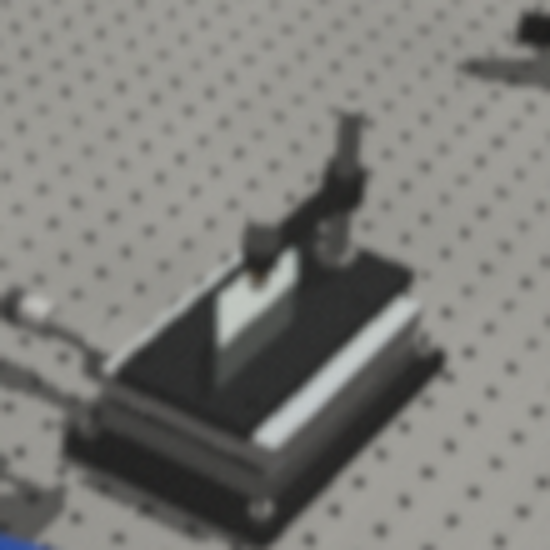

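```bash
python3 - <<'E'
from h import *
a=np.load('pose16.npy');b=np.load('pose17.npy')
A=lambda q:np.array(q)/3.4+[215,85]; B=lambda q:np.array(q)/3.4+[315,85]
def t(n,q,r):
    (o,d),(o2,d2)=camray('wrist',A(q),a),camray('wrist',B(r),b); print(n,tri([(o,d[0]),(o2,d2[0])]))
t('knob top',(207,415),(361,413)); t('post top',(209,58),(445,55)); t('tip far',(164,175),(272,168)); t('tip near',(258,570),(330,558))
t('blk L corner',(169,445),(255,440)); t('screw',(92,162),(170,161)); t('screw',(327,160),(404,159)); t('screw',(322,528),(369,526)); t('screw',(106,530),(151,529))
for q in [(207,415)]: print(onplane('wrist',A(q),.123,a))
P=onplane('wrist',A([(164,175),(169,445),(258,570),(259,318)]),.083,a);print(P,P.mean(0)); v=P[0]-P[1];print(np.degrees(np.arctan2(-v[0],v[1])))
E
```

```text
knob top (array([0.5689, 0.1991, 0.1258]), [np.float64(3.6391868243917935e-05), np.float64(3.639186824383133e-05)])
post top (array([0.5737, 0.2732, 0.1465]), [np.float64(0.00010151847709067388), np.float64(0.00010151847709067073)])
tip far (array([0.5615, 0.248 , 0.0831]), [np.float64(0.0006685944157000833), np.float64(0.0006685944157001194)])
tip near (array([0.5789, 0.1466, 0.0831]), [np.float64(0.0013708977980464298), np.float64(0.0013708977980464226)])
blk L corner (array([0.5582, 0.1813, 0.085 ]), [np.float64(0.00046422018614197385), np.float64(0.00046422018614195856)])
screw (array([0.5425, 0.2499, 0.0602]), [np.float64(8.205065846069196e-06), np.float64(8.205065846103476e-06)])
screw (array([0.6025, 0.2467, 0.0593]), [np.float64(4.003052865658314e-05), np.float64(4.0030528656588505e-05)])
screw (array([0.5975, 0.1471, 0.0599]), [np.float64(9.655391792314905e-05), np.float64(9.655391792304817e-05)])
screw (array([0.5377, 0.1494, 0.0584]), [np.float64(6.346252962737791e-06), np.float64(6.346252962778493e-06)])
[[0.5688 0.1983 0.123 ]]
[[0.5615 0.2473 0.083 ]
 [0.5581 0.1802 0.083 ]
 [0.5789 0.1451 0.083 ]
 [0.5824 0.2114 0.083 ]] [0.5702 0.196  0.083 ]
-2.887713910508796
```

Knob (0.569, 0.199) over block centre (0.570, 0.196) is good. But the stereo knob top is 0.1258, which would mean c≈23.5–24 mm, while the stop-referenced travel says 25.8 mm. They disagree by about 2 mm, so I'll take a closer pair with a wider baseline.

```bash
python3 -m jog '[{"rot":[0,0,0],"travel":[0.08,0,0],"jaw":0.2},{"rot":[0,0,0],"travel":[0.1,0,0],"jaw":0.2},{"rot":[0,0,0],"travel":[0.08,0,0],"jaw":0.2},{"rot":[0,0,0],"travel":[0,0,0],"jaw":0.2},{"rot":[0,0,0],"travel":[0,0,0],"jaw":0.2},{"rot":[0,0,0],"travel":[0,0,0],"jaw":0.2},{"rot":[0,0,0],"travel":[0,0,0],"jaw":0.2}]'
python3 - <<'E'
from h import *
p=st(); np.save('pose18.npy',np.array(p)); print(p); snap('wrist','w18.png')
E
python3 -m jog '[{"rot":[0,0,0],"travel":[-0.1,0,0],"jaw":0.2},{"rot":[0,0,0],"travel":[-0.1,0,0],"jaw":0.2},{"rot":[0,0,0],"travel":[-0.06,0.05,0],"jaw":0.2},{"rot":[0,0,0],"travel":[0,0.13,0],"jaw":0.2},{"rot":[0,0,0],"travel":[0,0.13,0],"jaw":0.2},{"rot":[0,0,0],"travel":[0,0.13,0],"jaw":0.2},{"rot":[0,0,0],"travel":[0,0.13,0],"jaw":0.2},{"rot":[0,0,0],"travel":[0,0.13,0],"jaw":0.2}]'
python3 -m jog '[{"rot":[0,0,0],"travel":[0.08,0.02,0],"jaw":0.2},{"rot":[0,0,0],"travel":[0.1,0,0],"jaw":0.2},{"rot":[0,0,0],"travel":[0.08,0,0],"jaw":0.2},{"rot":[0,0,0],"travel":[0,0,0],"jaw":0.2},{"rot":[0,0,0],"travel":[0,0,0],"jaw":0.2},{"rot":[0,0,0],"travel":[0,0,0],"jaw":0.2},{"rot":[0,0,0],"travel":[0,0,0],"jaw":0.2}]'
python3 - <<'E'
from h import *
p=st(); np.save('pose19.npy',np.array(p)); print(p); snap('wrist','w19.png')
E
```

```text
time: 29.8
position: [0.4611, 0.2068, 0.1544]
tool_rot: [1.256, 1.178, -1.252]
ft_force: [-0.3, -0.3, 0.3]
grip_width: 0.399
(array([0.4611, 0.2068, 0.1544]), array([ 1.2561,  1.1783, -1.2525]))
time: 30.65
position: [0.6717, 0.1928, 0.2316]
tool_rot: [1.256, 1.178, -1.255]
ft_force: [-0.7, -0.3, 1.4]
grip_width: 0.396
time: 31.35
position: [0.6766, 0.1935, 0.1553]
tool_rot: [1.257, 1.178, -1.252]
ft_force: [-0.3, -1.3, -1.0]
grip_width: 0.401
(array([0.6766, 0.1935, 0.1553]), array([ 1.2566,  1.1776, -1.2517]))
```

View pics/w18.png

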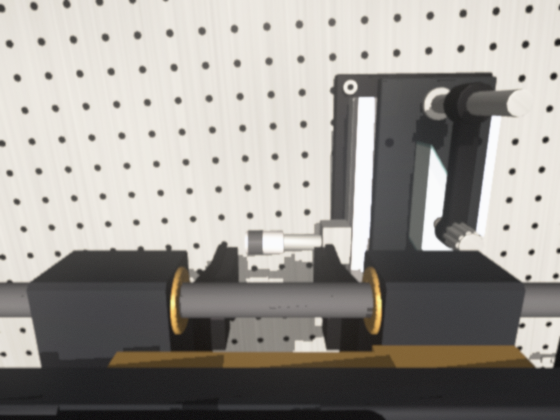

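View pics/w19.png

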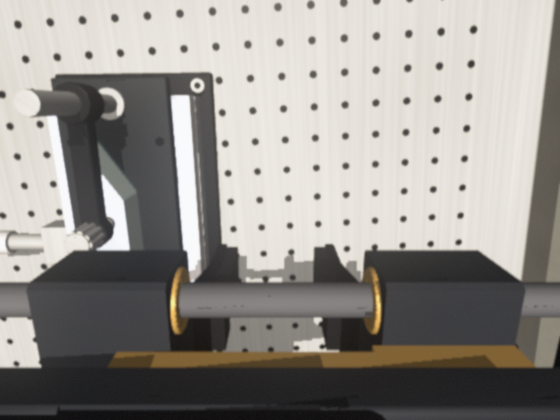

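The knob is partly hidden at row 240 by the gripper. Repeating both views from 30 mm further back.

```bash
python3 -m jog '[{"rot":[0,0,0],"travel":[0,0,0.07],"jaw":0.2},{"rot":[0,0,0],"travel":[0,0,0.06],"jaw":0.2},{"rot":[0,0,0],"travel":[0,0,0],"jaw":0.2},{"rot":[0,0,0],"travel":[0,0,0],"jaw":0.2},{"rot":[0,0,0],"travel":[0,0,0],"jaw":0.2},{"rot":[0,0,0],"travel":[0,0,0],"jaw":0.2}]'
python3 - <<'E'
from h import *
p=st(); np.save('pose20.npy',np.array(p)); print(p); snap('wrist','w20.png')
E
python3 -m jog '[{"rot":[0,0,0],"travel":[-0.1,0,0],"jaw":0.2},{"rot":[0,0,0],"travel":[-0.1,0,0],"jaw":0.2},{"rot":[0,0,0],"travel":[-0.06,-0.05,0],"jaw":0.2},{"rot":[0,0,0],"travel":[0,-0.13,0],"jaw":0.2},{"rot":[0,0,0],"travel":[0,-0.13,0],"jaw":0.2},{"rot":[0,0,0],"travel":[0,-0.13,0],"jaw":0.2},{"rot":[0,0,0],"travel":[0,-0.13,0],"jaw":0.2},{"rot":[0,0,0],"travel":[0,-0.13,0],"jaw":0.2}]'
python3 -m jog '[{"rot":[0,0,0],"travel":[0.08,-0.02,0],"jaw":0.2},{"rot":[0,0,0],"travel":[0.1,0,0],"jaw":0.2},{"rot":[0,0,0],"travel":[0.08,0,0],"jaw":0.2},{"rot":[0,0,0],"travel":[0,0,0],"jaw":0.2},{"rot":[0,0,0],"travel":[0,0,0],"jaw":0.2},{"rot":[0,0,0],"travel":[0,0,0],"jaw":0.2},{"rot":[0,0,0],"travel":[0,0,0],"jaw":0.2}]'
python3 - <<'E'
from h import *
p=st(); np.save('pose21.npy',np.array(p)); print(p); snap('wrist','w21.png')
for n,x0 in(('w20',0),('w21',390)):
    im=cv2.imread(f'pics/{n}.png');cv2.imwrite(f'pics/{n}c.png',cv2.resize(im[30:250,x0:x0+170],None,fx=4,fy=2.7,interpolation=cv2.INTER_CUBIC))
E
```

```text
time: 32.0
position: [0.673, 0.1558, 0.1533]
tool_rot: [1.254, 1.181, -1.253]
ft_force: [0.3, -0.4, -0.5]
grip_width: 0.401
(array([0.673 , 0.1558, 0.1533]), array([ 1.2537,  1.1809, -1.2525]))
time: 32.85
position: [0.4619, 0.168, 0.2307]
tool_rot: [1.253, 1.181, -1.254]
ft_force: [-1.1, 0.0, 1.1]
grip_width: 0.401
time: 33.55
position: [0.4587, 0.1679, 0.1544]
tool_rot: [1.256, 1.178, -1.252]
ft_force: [-0.4, -0.9, -1.1]
grip_width: 0.401
(array([0.4587, 0.1679, 0.1544]), array([ 1.2557,  1.1783, -1.2524]))
```

View pics/w20c.png

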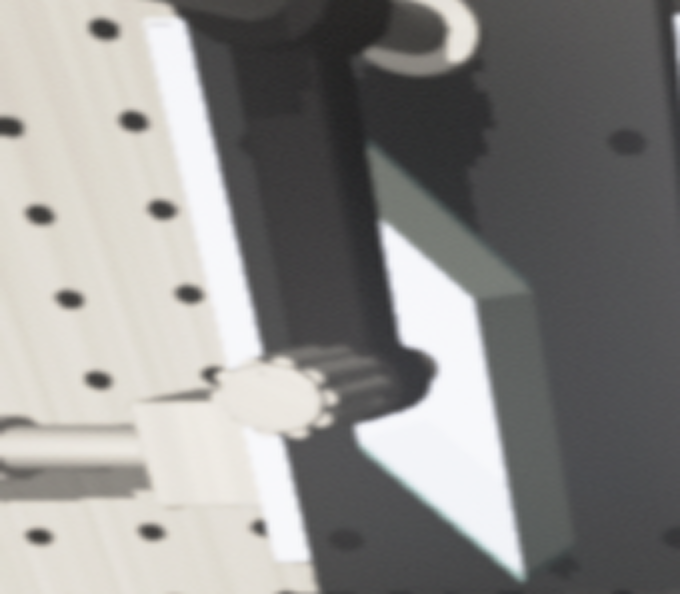

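View pics/w21c.png

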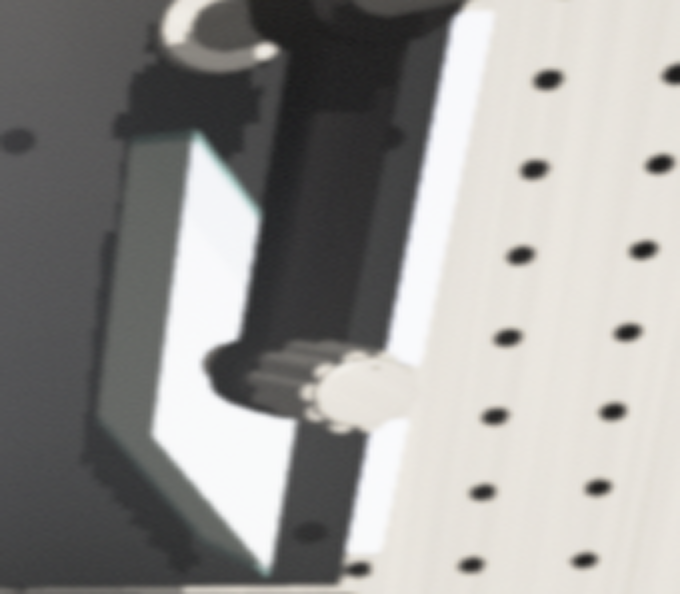

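```bash
python3 - <<'E'
from h import *
a=np.load('pose20.npy');b=np.load('pose21.npy')
A=lambda q:np.array(q)/[4,2.7]+[0,30]; B=lambda q:np.array(q)/[4,2.7]+[390,30]
def t(n,q,r):
    (o,d),(o2,d2)=camray('wrist',A(q),a),camray('wrist',B(r),b); print(n,tri([(o,d[0]),(o2,d2[0])]))
t('knob top',(272,397),(360,391)); t('near tip',(522,578),(268,573)); 
t('knob face inner',(268,397),(364,391))
E
```

```text
knob top (array([0.5688, 0.1983, 0.1234]), [np.float64(0.0001112125375646993), np.float64(0.00011121253756478749)])
near tip (array([0.5784, 0.1457, 0.0844]), [np.float64(2.8102396569131767e-05), np.float64(2.8102396569185598e-05)])
knob face inner (array([0.5688, 0.1985, 0.1243]), [np.float64(0.00010856308767535574), np.float64(0.00010856308767543364)])
```

The wide-baseline pair puts the knob top at 0.1234–0.1243, which is 39–40 mm above the glass top. That gives a compression of about 3–4.6 mm, agreeing with the stop-referenced 3.8 mm. A quick bystander check follows, then I hand in.

```bash
python3 -m jog '[{"rot":[0,0,0],"travel":[-0.1,0,0],"jaw":0.2},{"rot":[0,0,0],"travel":[-0.1,-0.05,0],"jaw":0.2},{"rot":[0,0,0],"travel":[0,0,0],"jaw":0.2},{"rot":[0,0,0],"travel":[0,0,0],"jaw":0.2},{"rot":[0,0,0],"travel":[0,0,0],"jaw":0.2}]'
python3 - <<'E'
from h import *
snap('scene','s22.png'); a=cv2.imread('pics/scene0.png').astype(int);b=cv2.imread('pics/s22.png').astype(int)
d=np.abs(a-b).max(2)
for n,(x,y) in dict(lens=(198,308),prism=(153,342),driver=(380,283)).items(): print(n,d[y-15:y+15,x-20:x+20].mean())
print(ctrl.get_state()['time'],ctrl.get_state()['ft_force'],ctrl.get_state()['qd'])
E
```

```text
time: 34.1
position: [0.4426, 0.1679, 0.2125]
tool_rot: [1.254, 1.179, -1.255]
ft_force: [0.6, -0.4, 0.3]
grip_width: 0.399
lens 3.651666666666667
prism 3.9858333333333333
driver 4.966666666666667
34.15 [ 0.0459  0.7118 -0.1609] [-0.0015  0.0086  0.0001  0.0013 -0.0032 -0.0012  0.0006]
```

View pics/s22.png

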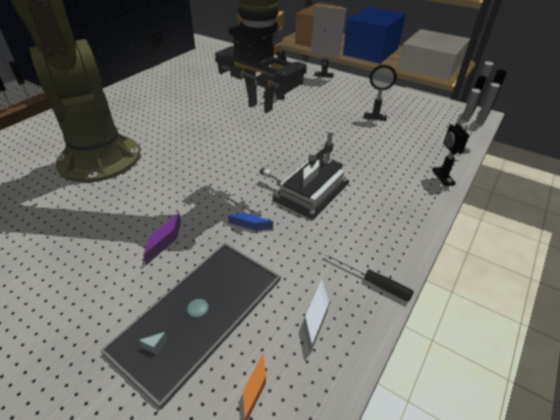

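The bystanders haven't moved: lens (198,308), prism (153,342), driver (380,283). The block is clamped at (312,172) and the robot is clear.

```bash
python3 -c "
from bench import ctrl
print(ctrl.close_job())"
```

```text
the job is handed in; nothing more can be done
None
```

I lifted the smaller pale bar from the tray with an 8 N grip on its frosted sides. I laid it on the platform, let go, swung the clamp arm over it by the knob, eased it down and withdrew. The job was handed in at about 34 s of the 64 s allowed; it reports no verdict.

What the last checks showed:
- **Block:** its centre is within about 2 mm of the platform's middle and its length within about 0.5° of the platform's.
- **Foot:** the knob is about 1.5 mm across and 2–3 mm along from the block's centre.
- **Spring compression:** 3.8 mm, worked out from the travel below the arm's top stop.
- **Bystanders and robot:** the lens, prism and driver show no change in the scene picture, and the robot was clear of everything.

**Checks that disagreed:**
- A first camera measurement of the knob height pointed to only about 1.5–2 mm of compression, against 3.8 mm from travel. A closer pair of views gave about 3–4.6 mm, so I took the spring to be within the 2–6.5 mm limits.
- While easing down, well above the glass, the arm drifted about 2.5 mm sideways. I corrected it before the foot touched.

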